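# Exchange a measured pellet and load the next batch into a spring-fed sample magazine

### The arm

A 6-joint arm with a two-finger parallel gripper is mounted at the origin on a cart in front of the work surface, level with it; the furniture and walls round the work are solid. World frame = base frame: x ahead of the robot, y to its left, z up, the work surface at z = 0. Lengths are in m, angles in rad, forces in N, time in s.
With the tool pointing down it reaches from about 0.25 to 0.725 m from the base axis. Payload 9.7 kg.
Tool frame: the origin (TCP) lies at the very end of the fingers, on their centre line; the grasp point (between the pads) lies manip.grasp_offset behind it (manip.grasp_offset is the distance from the TCP to the grasp point, in m); z points along the fingers, x is the direction in which the jaws open and shut, and the axes are right-handed (so a half turn about z gives the same grasp; the last joint's range is limited). The gripper opens to 85 mm and grips with 20 to 120 N. Pads are 22 mm wide; open, the fingers measure 114 mm over their backs; the gripper's body (76 mm by 85 mm) begins 54 mm behind the grasp point. The pads swing forward as they close: fully open they stand 13 mm farther back than shut.
Start: joints at [-1.27, 0.087, 0.176, 1.66, 0, 1.571], TCP at [0.163, -0.525, 0.231] pointing down, gripper open.
Joint ranges: [-3.13, 3.13], [-0.85, 1.81], [-1.15, 1.24], [-2.2, 2.28], [-1.44, 1.52], [-3.14, 3.14]. Speed limits (rad/s): [2.22, 2.22, 2.57, 3.14, 3.14, 3.14].

### API

Orientations are given as [roll, pitch, yaw] about the fixed x, y, z axes, in that order (R = Rz(yaw) Ry(pitch) Rx(roll)).
In Python, from bench import manip, cams gives the robot as it stands.
- The arm moves only by the shell command python3 -m inch 'ROWS' [FORCE]. ROWS is JSON, a list of rows, each an object of numbers: "tx", "ty", "tz": the shift along the world's x, y, z in units of 3 cm (1.0 is 3 cm); "ax", "ay", "az": the turn, a rotation vector about the world's x, y, z in units of 0.12 rad (1.0 is 0.12 rad); "hand": the opening, from -1 (shut) to 1 (fully open). In form: [{"tx": .., "ty": .., "tz": .., "ax": .., "ay": .., "az": .., "hand": ..}, ...]. A call has 1 to 10 rows; each row shifts and turns the pose as measured when the row begins; what a row does not reach is not made up. A row lasts 1/8 s, in which the tool goes at most 62.5 mm and 10.7 degrees, less where a joint would pass 70% of its speed; a pose out of reach is approached as far as the arm can. A call with a number of a shift or a turn outside -1 to 1 is refused whole. A call with a gripper value outside its range is refused whole. The fingers move at their own pace and stop on an object; FORCE is the grip in N (left out, the last holds). Time passes only in rows, so rows that do not move let the fingers close. It gives the time, the measured TCP pose, the force and the opening at its end, in the units of the state.
- manip.get_state(): the state, without advancing time (a new reading comes with each control period).
- cams.camera(name): name is "scene" or "side" or "wrist"; returns a dict with "img" (480x640x3 uint8, red, green, blue), "fx", "fy", "cx", "cy" (pixels), "world_to_cam" (4x4, takes a point from world to camera coordinates). Camera axes: x right, y down, z forward; pixel columns grow to the right and rows downward; lengths in m; the calibration is good to about 2 mm. A picture is of the moment at which its call begins. There is no depth.
- manip.job_done(): hands the job in, once; it reports no verdict.
Trained networks look in a picture, given as the dict that the camera call returned (one of the last four; its "shot" number tells which), for a name from the list of things; names that differ only in an ending like _2 or _b are one class to them, and where a whole thing is asked for, a point or a joint stands for the part that bears it (a point fixed in the world has none). Each returns a list of dicts, best first, with "score" (0 to 1); they miss things now and then, are a little off and sometimes report something else, mostly with a low value. They report only what shows in the picture. A call takes as long as a camera call.
- cams.find_in(thing, picture): "bbox" ([left, top, right, bottom] in pixels, round what is visible of it).
- cams.masks_of(thing, picture): "region" (480x640 bool, what is visible of it) and "bbox" ([left, top, right, bottom] in pixels, round what is visible of it).
The state is a dict: "time_s": time; "q": joint angles; "dq": joint speeds; "joint_torque": joint torques, N m; "tool_pos": TCP position; "eef_rot": TCP orientation; "ft_force": force on the tool from outside, world axes, zero at the start; "torque": the same for the moment, N m; "grip_width": opening from 0.0 (shut) to 1.0 (fully open).
Only numpy, scipy, OpenCV 4.12 (cv2) and the standard library are available. Lean on these libraries where they do the work, as an engineer would, in place of code of your own. Each camera call takes 0.05 s, during which the arm holds its last target.

### The job

The spring-fed sample magazine still holds the measured green pellet: swap it with the rust-red pellet in the tray, parking one of them on the free middle of the mat, so that green ends lying flat in the tray seat that red left. The analyser draws from the top and must see its drift monitor first, so load the yellow pellet from the mat on top of the red one and the blue drift monitor last, each pressed down until the sprung catches hold it. Keep every face up, and leave the black and white pellets and the vial where they are.

Things in the scene. Friction and masses are not known exactly. Their poses are not given: they have to be found in the camera images.
- magazine: Fixed spring-fed magazine, 116 mm high: grey base 106 x 90 mm, two white shells (on its +x and -x sides) round a 54 mm well, flared on top. Origin under its centre, z up the well. Gaps 39 mm wide on its +y and -y sides admit fingers closing along y. A follower pushes the stack up (1-4 N); two brass sprung catches on x, 95 mm up, hold the top disc with its top face 94 mm above the bench.
- tray: White tray 244 x 92 x 7 mm, fixed, long side along its x axis, origin under its centre. Three round seats with dark floors, 62 mm wide, 3 mm deep (floor 4 mm above the bench), centres at x = -74, 0, +74 mm, y = 0. They hold the red, black and white pellets at the start, in any order.
- mat: Grey-green bench mat 220 x 100 x 3 mm, fixed, long side along its x axis, origin under its centre, top 3 mm above the bench. The yellow pellet and the blue disc start on its two ends, either way round; its middle is free for setting a disc aside.
- green_pellet: Disc in a pale aluminium ring, 52 mm across, 18 mm thick, 60 g, 2 mm chamfers; origin under its centre, z up through the coloured face. Green face and band. Starts alone in the magazine, held under the catches, its underside 76 mm above the bench. Pull it straight up past the catches (3 to 15 N).
- red_pellet: Disc in a pale aluminium ring, 52 mm across, 18 mm thick, 60 g, 2 mm chamfers; origin under its centre, z up through the coloured face. Rust-red face and band. Starts in one tray seat. To load a disc, press it down the well past the catches (5 to 15 N), its top face 3 to 4 mm (5 at most) below the 94 mm at which it rests, and let go: it rises against them.
- yellow_pellet: Disc in a pale aluminium ring, 52 mm across, 18 mm thick, 60 g, 2 mm chamfers; origin under its centre, z up through the coloured face. Yellow face and band. Starts on one end of the mat. A disc pressed in on top of others pushes them down by its thickness and comes to rest at the same height, top face 94 mm above the bench.
- monitor: Disc in a pale aluminium ring, 52 mm across, 18 mm thick, 60 g, 2 mm chamfers; origin under its centre, z up through the coloured face. Blue face and band: the drift monitor. Starts on one end of the mat. In the full stack the undersides lie 40 (lowest), 58 and 76 mm (top) above the bench.
- black_pellet: Disc in a pale aluminium ring, 52 mm across, 18 mm thick, 60 g, 2 mm chamfers; origin under its centre, z up through the coloured face. Black face and band. Stays in its tray seat.
- white_pellet: Disc in a pale aluminium ring, 52 mm across, 18 mm thick, 60 g, 2 mm chamfers; origin under its centre, z up through the coloured face. White face and band. Stays in its tray seat.
- vial: Small glass vial with a black screw cap, 24 mm wide, 56 mm high, standing on the bench on the left of the work; origin under its centre. Leave alone.

How it is judged:
By the outcome, as a careful person would: the job done as asked, in the order asked, and still so for the second after the job is handed in, with the robot touching nothing.
It also fails if it takes over 141 s, if anything falls off the work surface, if the arm or the gripper's body presses on something with over 40 N, if the wrist force passes 120 N, or if a joint passes its speed limit or range.

## Working session

There is one attempt and no reset: what is moved stays moved. The work goes in short steps, Python scripts to look and compute and a shell command to move; the robot and the scene stay as the last step left them, time stands still between calls to the robot, and variables do not carry over. Pictures are saved under pics/ and viewed, and the job is handed in when it is done.

```bash
ls; mkdir -p pics; python3 - <<'E'
from bench import manip, cams
import cv2
print(manip.get_state(), manip.grasp_offset)
for n in ["scene","side","wrist"]:
    p=cams.camera(n); cv2.imwrite(f"pics/a_{n}.png",p["img"][:,:,::-1]); print(n,p["fx"],p["cx"],p["cy"],p["world_to_cam"].round(3).tolist())
E
```

```text
pics
{'time_s': 0.0, 'q': array([-1.26999086e+00,  8.74540785e-02,  1.75119614e-01,  1.65980817e+00,
        1.70630967e-05,  1.57076971e+00]), 'dq': array([-2.00434117e-03,  9.13805104e-04, -2.30398835e-03,  1.07829578e-03,
        1.48037911e-03,  9.08579005e-05]), 'joint_torque': array([-1.34642792e-04, -5.20388818e+01,  4.64798284e+01,  1.66038622e-02,
        6.99711563e-05,  1.58899871e-05]), 'tool_pos': array([ 0.16289333, -0.52507496,  0.23057892]), 'eef_rot': array([-3.14157555e+00,  1.34630716e-03, -1.26996425e+00]), 'ft_force': array([0.31612598, 0.03464124, 0.02738495]), 'torque': array([ 0.03188574, -0.00229176,  0.01071597]), 'grip_width': 0.9961319701922814} 0.0187
scene 448.6654590884628 318.9627656785255 240.92913533128595 [[-0.607, 0.794, 0.007, 0.247], [0.651, 0.503, -0.568, -0.38], [-0.455, -0.34, -0.823, 1.254], [0.0, 0.0, 0.0, 1.0]]
side 623.1991710496693 323.64758244947177 247.48119407643438 [[0.738, 0.674, -0.004, -0.462], [0.542, -0.598, -0.591, -0.194], [-0.401, 0.434, -0.807, 1.715], [0.0, 0.0, 0.0, 1.0]]
wrist 375.72166708936413 318.75139177735434 238.75993400633877 [[0.296, -0.955, -0.002, -0.549], [-0.922, -0.286, 0.262, -0.035], [-0.251, -0.076, -0.965, 0.378], [0.0, 0.0, 0.0, 1.0]]
```

View pics/a_scene.png

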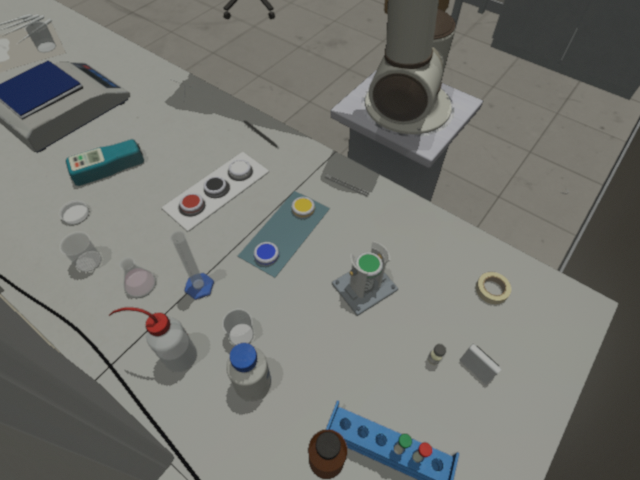

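View pics/a_side.png

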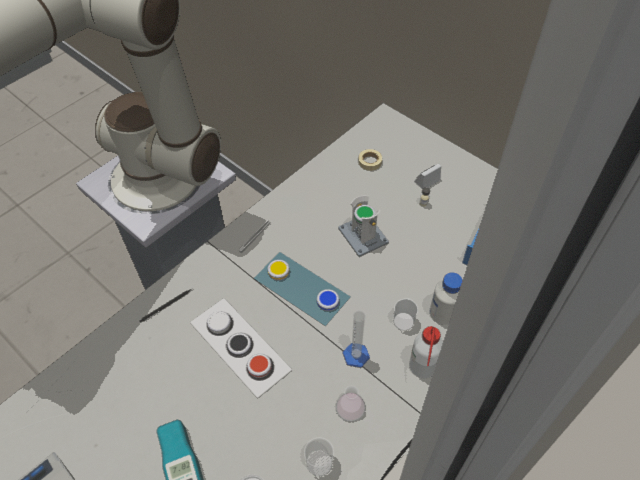

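View pics/a_wrist.png

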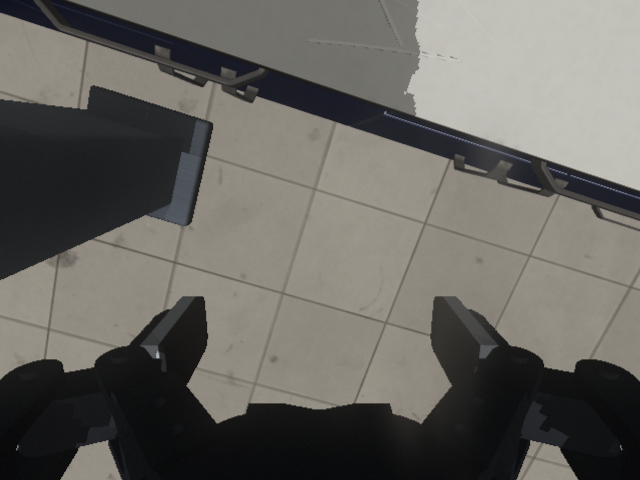

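The scene picture shows the magazine near (366,280), the mat with yellow at (303,207) and blue at (266,253), and the tray with red (192,203), black (215,185) and white (240,169). I'll localise them now.

```bash
cat > h.py <<'E'
from bench import manip, cams
import numpy as np, cv2
def ray(p,u,v):
    T=p["world_to_cam"];R=T[:3,:3];t=T[:3,3]
    d=R.T@np.array([(u-p["cx"])/p["fx"],(v-p["cy"])/p["fy"],1.]);o=-R.T@t
    return o,d
def onz(p,u,v,z):
    o,d=ray(p,u,v); return (o+d*(z-o[2])/d[2])
def proj(p,P):
    P=np.atleast_2d(P);c=P@p["world_to_cam"][:3,:3].T+p["world_to_cam"][:3,3]
    return np.c_[c[:,0]/c[:,2]*p["fx"]+p["cx"],c[:,1]/c[:,2]*p["fy"]+p["cy"]]
def snap(n,f=None):
    p=cams.camera(n)
    if f: cv2.imwrite(f"pics/{f}.png",p["img"][:,:,::-1])
    return p
HSV={"green":((45,90,50),(85,255,255)),"red":((0,130,60),(9,255,255)),"yellow":((20,130,90),(34,255,255)),"blue":((112,130,60),(128,255,255))}
def face(p,name,bbox,z):
    """centre on plane z of the coloured face inside bbox"""
    a=cv2.cvtColor(p["img"],cv2.COLOR_RGB2HSV)
    m=cv2.inRange(a,*[np.array(x) for x in HSV[name]])
    l,t,r,b=[int(x) for x in bbox];k=np.zeros_like(m);k[max(t-3,0):b+4,max(l-3,0):r+4]=1
    m=m*k
    n,lab,st,cen=cv2.connectedComponentsWithStats(m)
    i=1+np.argmax(st[1:,4]);
    ys,xs=np.nonzero(lab==i)
    P=np.array([onz(p,x,y,z)[:2] for x,y in zip(xs,ys)])
    return P.mean(0),st[i,4],cen[i],P
E
python3 - <<'E'
from h import *
zt={"green_pellet":.094,"red_pellet":.022,"yellow_pellet":.021,"monitor":.021,"black_pellet":.022,"white_pellet":.022}
cn={"green_pellet":"green","red_pellet":"red","yellow_pellet":"yellow","monitor":"blue"}
for n in ["scene","side"]:
    p=snap(n)
    for k in zt:
        f=cams.masks_of(k,p)[:1]
        for d in f:
            ys,xs=np.nonzero(d["region"]); P=np.array([onz(p,x,y,zt[k])[:2] for x,y in zip(xs,ys)]).mean(0)
            s=""
            if k in cn:
                c=face(p,cn[k],d["bbox"],zt[k]); s=(c[0].round(4),c[1],c[2].round(1))
            print(n,k,round(d["score"],2),np.round(d["bbox"]),P.round(4),s)
    for k in ["magazine","tray","mat","vial"]:
        for d in cams.masks_of(k,p)[:1]:
            m=d["region"].astype(np.uint8); cs,_=cv2.findContours(m,0,2);c=max(cs,key=cv2.contourArea)
            z={"mat":.003,"tray":.007}.get(k,0.)
            P=np.array([onz(p,x,y,z)[:2] for x,y in c[:,0]],dtype=np.float32)
            r=cv2.minAreaRect(P)
            print(n,k,round(d["score"],2),np.round(d["bbox"]),np.round(r[0],4),np.round(r[1],4),round(r[2],1))
E
python3 - <<'E'
import cv2
a=cv2.imread('pics/a_scene.png')[225:325,310:420];cv2.imwrite('pics/b1.png',cv2.resize(a,None,fx=5,fy=5,interpolation=2))
a=cv2.imread('pics/a_side.png')[185:265,320:410];cv2.imwrite('pics/b2.png',cv2.resize(a,None,fx=6,fy=6,interpolation=2))
E
```

```text
scene green_pellet 0.65 [354. 251. 384. 283.] [0.5531 0.2299] (array([0.5521, 0.228 ]), np.int32(271), array([368.6, 262.7]))
scene red_pellet 0.69 [178. 195. 202. 213.] [ 0.6241 -0.2009] (array([ 0.6204, -0.2059]), np.int32(150), array([190.6, 200.8]))
scene yellow_pellet 0.66 [290. 200. 314. 216.] [0.4762 0.0054] (array([0.472 , 0.0027]), np.int32(160), array([302.6, 204.6]))
scene monitor 0.9 [256. 240. 277. 267.] [0.624  0.0231] (array([0.6192, 0.0198]), np.int32(208), array([265.5, 251.2]))
scene black_pellet 0.66 [202. 173. 228. 197.] [ 0.5538 -0.1962] 
scene white_pellet 0.68 [232. 160. 250. 179.] [ 0.4773 -0.1882] 
scene magazine 0.93 [333. 239. 398. 314.] [0.5249 0.2173] [0.1247 0.149 ] 71.9
scene tray 0.83 [160. 154. 270. 231.] [ 0.5499 -0.1979] [0.1014 0.251 ] 84.6
scene mat 0.71 [238. 195. 329. 277.] [0.5439 0.0076] [0.2209 0.0996] 5.4
scene vial 0.58 [426. 344. 446. 365.] [0.5889 0.4159] [0.0251 0.0457] 79.7
side green_pellet 0.66 [354. 207. 376. 225.] [0.5503 0.2227] (array([0.5512, 0.2291]), np.int32(142), array([364.5, 211.6]))Traceback (most recent call last):
  File "<stdin>", line 12, in <module>
  File "h.py", line 24, in face
    i=1+np.argmax(st[1:,4]);
        ~~~~~~~~~^^^^^^^^^^
    return _wrapfunc(a, 'argmax', axis=axis, out=out, **kwds)
    return bound(*args, **kwds)
ValueError: attempt to get argmax of an empty sequence
```

View pics/b1.png

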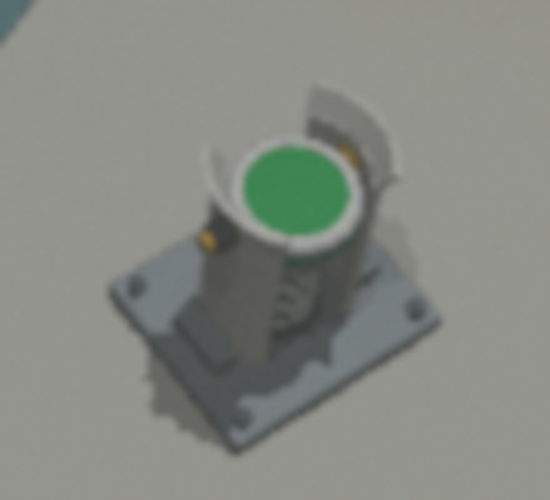

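View pics/b2.png

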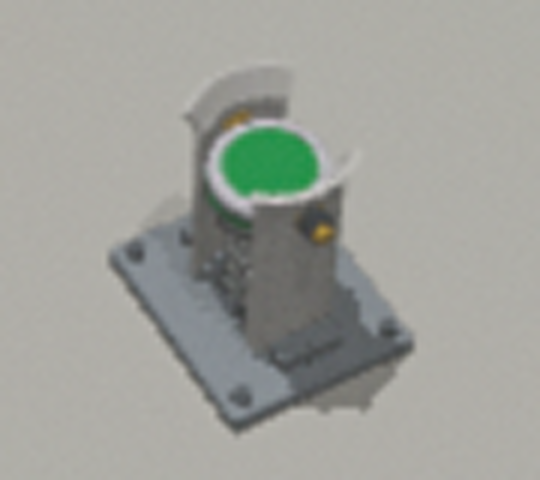

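```bash
python3 - <<'E'
from h import *
p=snap("scene");q=snap("side")
A=[onz(p,310+x/5-.4,225+y/5-.4,0.00)[:2] for x,y in [(110,290),(237,455),(440,320)]]
B=[onz(q,320+x/6-.4,185+y/6-.4,0.00)[:2] for x,y in [(110,255),(237,430),(412,347)]]
for n,X in (("scene",A),("side",B)):
    for a,b in ((0,1),(1,2)):
        d=X[b]-X[a]; print(n,np.hypot(*d).round(4),np.degrees(np.arctan2(d[1],d[0])).round(1),X[a].round(4))
    print("centre",((X[0]+X[2])/2).round(4))
C=[onz(p,310+x/5,225+y/5,.095)[:2] for x,y in [(208,238),(347,157)]];print(C,np.degrees(np.arctan2(*(C[1]-C[0])[::-1])))
zt={"red_pellet":.022,"yellow_pellet":.021,"monitor":.021,"black_pellet":.022,"white_pellet":.022}
for k in zt:
    for d in cams.masks_of(k,q)[:1]:
        ys,xs=np.nonzero(d["region"]); P=np.array([onz(q,x,y,zt[k])[:2] for x,y in zip(xs,ys)]).mean(0)
        print(k,round(d["score"],2),np.round(d["bbox"]),P.round(4), cv2.cvtColor(q["img"],cv2.COLOR_RGB2HSV)[int(ys.mean()),int(xs.mean())])
for k in ["tray","mat"]:
    for d in cams.masks_of(k,q)[:1]:
            m=d["region"].astype(np.uint8); cs,_=cv2.findContours(m,0,2);c=max(cs,key=cv2.contourArea)
            z={"mat":.003,"tray":.007}.get(k,0.)
            P=np.array([onz(q,x,y,z)[:2] for x,y in c[:,0]],dtype=np.float32)
            r=cv2.minAreaRect(P)
            print(k,round(d["score"],2),np.round(r[0],4),np.round(r[1],4),round(r[2],1))
s=manip.get_state();print(s["time_s"])
E
```

```text
scene 0.0892 70.8 [0.5851 0.169 ]
scene 0.1058 162.5 [0.6144 0.2533]
centre [0.5493 0.2271]
side 0.1059 -18.5 [0.4873 0.2057]
side 0.0866 72.0 [0.5877 0.1721]
centre [0.5509 0.2301]
[array([0.58998695, 0.21531034]), array([0.52826396, 0.23673851])] 160.85470179392578
red_pellet 0.76 [245. 353. 272. 381.] [ 0.6249 -0.2104] [  4 171 183]
yellow_pellet 0.81 [265. 260. 290. 280.] [ 0.4768 -0.0028] [ 27 255 202]
monitor 0.62 [317. 291. 340. 310.] [0.6235 0.0152] [113 192 195]
black_pellet 0.88 [229. 335. 250. 359.] [ 0.5553 -0.2032] [30  4 66]
white_pellet 0.97 [206. 312. 230. 335.] [ 0.4792 -0.1958] [ 15   5 203]
tray 0.85 [ 0.5503 -0.1994] [0.0984 0.2515] 84.4
mat 0.68 [0.5459 0.0091] [0.22   0.1018] 5.4
1.3
```

Geometry agrees between the cameras: the magazine is at about (0.5515, 0.2286) with its x axis at -18°. Jaws closing along its y means yaw ≈ 1.25. I'll move towards it at height.

```bash
python3 -m inch '[{"tx":0.5,"ty":1,"az":1},{"tx":0.5,"ty":1,"az":1},{"tx":0.5,"ty":1,"az":1},{"tx":0.5,"ty":1,"az":1},{"tx":0.5,"ty":1,"az":1},{"tx":0.5,"ty":1,"az":1},{"tx":0.5,"ty":1,"az":1},{"tx":0.5,"ty":1,"az":1},{"tx":0.5,"ty":1,"az":1},{"tx":0.5,"ty":1,"az":1}]' 60
```

```text
invalid input at $[0]: expected keys tx, ty, tz, ax, ay, az, hand
```

```bash
python3 -m inch '[{"tx":0.5,"ty":1,"tz":0,"ax":0,"ay":0,"az":1,"hand":1},{"tx":0.5,"ty":1,"tz":0,"ax":0,"ay":0,"az":1,"hand":1},{"tx":0.5,"ty":1,"tz":0,"ax":0,"ay":0,"az":1,"hand":1},{"tx":0.5,"ty":1,"tz":0,"ax":0,"ay":0,"az":1,"hand":1},{"tx":0.5,"ty":1,"tz":0,"ax":0,"ay":0,"az":1,"hand":1},{"tx":0.5,"ty":1,"tz":0,"ax":0,"ay":0,"az":1,"hand":1},{"tx":0.5,"ty":1,"tz":0,"ax":0,"ay":0,"az":1,"hand":1},{"tx":0.5,"ty":1,"tz":0,"ax":0,"ay":0,"az":1,"hand":1},{"tx":0.5,"ty":1,"tz":0,"ax":0,"ay":0,"az":1,"hand":1},{"tx":0.5,"ty":1,"tz":0,"ax":0,"ay":0,"az":1,"hand":1}]' 60
```

```text
time_s: 2.55
tool_pos: [0.3154, -0.2173, 0.231]
eef_rot: [3.141, -0.002, -0.036]
ft_force: [0.4, 0.1, 0.5]
grip_width: 0.998
```

```bash
python3 -m inch '[{"tx":0.52,"ty":1,"tz":0,"ax":0,"ay":0,"az":1,"hand":1},{"tx":0.52,"ty":1,"tz":0,"ax":0,"ay":0,"az":1,"hand":1},{"tx":0.52,"ty":1,"tz":0,"ax":0,"ay":0,"az":1,"hand":1},{"tx":0.52,"ty":1,"tz":0,"ax":0,"ay":0,"az":1,"hand":1},{"tx":0.52,"ty":1,"tz":0,"ax":0,"ay":0,"az":1,"hand":1},{"tx":0.52,"ty":1,"tz":0,"ax":0,"ay":0,"az":1,"hand":1},{"tx":0.52,"ty":1,"tz":0,"ax":0,"ay":0,"az":1,"hand":1},{"tx":0.52,"ty":1,"tz":0,"ax":0,"ay":0,"az":1,"hand":1},{"tx":0.52,"ty":1,"tz":0,"ax":0,"ay":0,"az":1,"hand":1},{"tx":0.52,"ty":1,"tz":0,"ax":0,"ay":0,"az":1,"hand":1}]'
python3 - <<'E'
from h import *
p=snap("wrist","c1"); q=snap("scene")
for k,z in (("green_pellet",.094),):
  for d in cams.masks_of(k,p)[:1]: print(k,d["score"],d["bbox"],face(p,"green",d["bbox"],z)[0])
E
```

```text
time_s: 3.8
tool_pos: [0.4754, 0.0938, 0.2327]
eef_rot: [3.137, -0.005, 1.206]
ft_force: [-0.6, -0.8, 0.5]
grip_width: 1.002
green_pellet 0.84 [475.5, 229.7, 546.5, 281.5] [0.55224898 0.22933155]
```

View pics/c1.png

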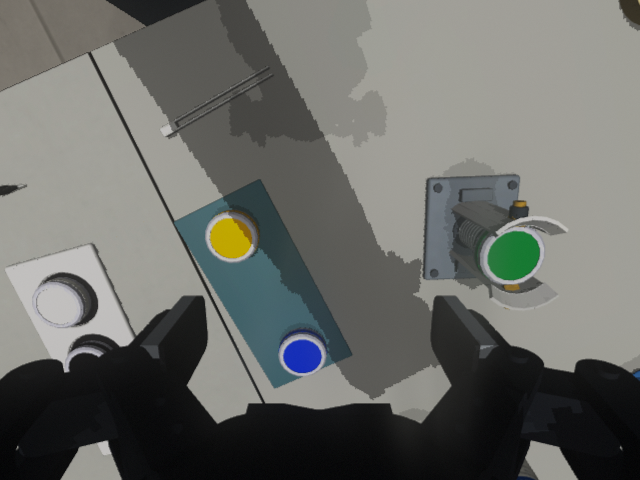

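The wrist picture shows the magazine base with corners at (428,178), (519,175) and (426,278), green at (512,254), yellow at (232,237) and blue at (303,354).

```bash
python3 - <<'E'
from h import *
p=snap("wrist")
for z in (0.0,.01):
  A=[onz(p,u,v,z)[:2] for u,v in [(427,178),(519.5,175),(425,279)]]
  for a,b in ((0,1),(0,2)):
    d=A[b]-A[a]; print(z,np.hypot(*d).round(4),np.degrees(np.arctan2(d[1],d[0])).round(1))
  print(((A[1]+A[2])/2).round(4))
C=[onz(p,*c,.095)[:2] for c in ((519,203),(512,288))];print(np.degrees(np.arctan2(*(C[0]-C[1])[::-1])), sum(C)/2)
B=[(205,208,260,265),(275,325,330,380)]
print(face(p,"yellow",(195,205,265,265),.021)[0],face(p,"blue",(270,320,335,385),.021)[0])
E
```

```text
0.0 0.0914 70.8
0.0 0.107 -17.8
[0.555  0.2315]
0.01 0.0889 70.8
0.01 0.1041 -17.8
[0.5511 0.2285]
162.41210299161418 [0.545101   0.23146988]
[0.47230441 0.00482413] [0.61869118 0.02154839]
```

```bash
cat >> h.py <<'E'
from scipy.spatial.transform import Rotation as Ro
def need(x,y,z,yaw,n=1):
    s=manip.get_state();R=Ro.from_euler("xyz",s["eef_rot"]);T=Ro.from_euler("xyz",[np.pi,0,yaw])
    w=(T*R.inv()).as_rotvec()/.12; d=(np.array([x,y,z])-s["tool_pos"])/.03
    print("t=%.2f"%s["time_s"],"pos",s["tool_pos"].round(4),"rpy",s["eef_rot"].round(4),"F",s["ft_force"].round(1),"w",round(s["grip_width"],3));print("per row /%d: t"%n,(d/n).round(3),"a",(w/n).round(3))
E
python3 -c "
from h import *
need(.5517,.2288,.2,1.253,6)"
```

```text
t=4.00 pos [0.4749 0.0929 0.2323] rpy [ 3.1375 -0.0047  1.2019] F [-0.2 -1.2  0.1] w 1.004
per row /6: t [ 0.427  0.755 -0.18 ] a [-0.004  0.008  0.071]
```

```bash
python3 -m inch '[{"tx":0.43,"ty":0.76,"tz":-0.18,"ax":0,"ay":0.01,"az":0.07,"hand":1},{"tx":0.43,"ty":0.76,"tz":-0.18,"ax":0,"ay":0.01,"az":0.07,"hand":1},{"tx":0.43,"ty":0.76,"tz":-0.18,"ax":0,"ay":0.01,"az":0.07,"hand":1},{"tx":0.43,"ty":0.76,"tz":-0.18,"ax":0,"ay":0.01,"az":0.07,"hand":1},{"tx":0.43,"ty":0.76,"tz":-0.18,"ax":0,"ay":0.01,"az":0.07,"hand":1},{"tx":0.43,"ty":0.76,"tz":-0.18,"ax":0,"ay":0.01,"az":0.07,"hand":1},{"tx":0,"ty":0,"tz":0,"ax":0,"ay":0,"az":0,"hand":1}]'
python3 - <<'E'
from h import *
need(.5517,.2288,.066,1.253,5)
p=snap("wrist","c2"); 
for d in cams.masks_of("green_pellet",p)[:1]: print(d["score"],d["bbox"],face(p,"green",d["bbox"],.094)[0])
E
```

```text
time_s: 4.88
tool_pos: [0.5533, 0.2263, 0.2015]
eef_rot: [3.142, -0.002, 1.236]
ft_force: [-0.8, -0.7, 0.4]
grip_width: 1.001
t=4.88 pos [0.5533 0.2263 0.2015] rpy [ 3.1415e+00 -2.4000e-03  1.2364e+00] F [-0.8 -0.7  0.4] w 1.001
per row /5: t [-0.011  0.017 -0.904] a [-0.004  0.001  0.028]
0.56 [288.8, 204.2, 360.9, 267.8] [0.55234832 0.22965546]
```

View pics/c2.png

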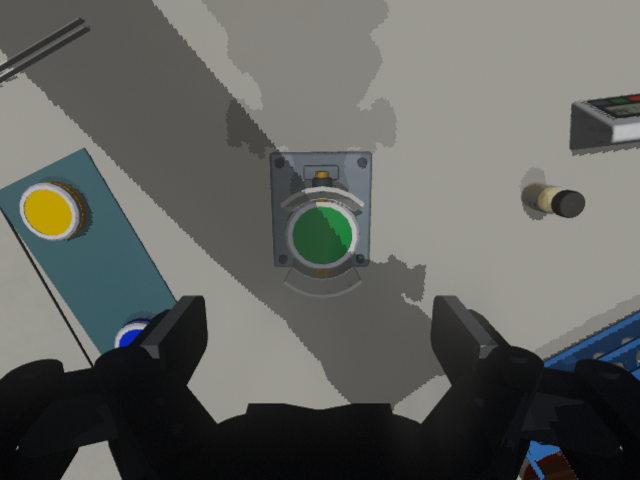

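```bash
python3 -m inch '[{"tx":-0.02,"ty":0.04,"tz":-0.85,"ax":0,"ay":0,"az":0.04,"hand":1},{"tx":-0.01,"ty":0.02,"tz":-0.85,"ax":0,"ay":0,"az":0.04,"hand":1},{"tx":-0.01,"ty":0.02,"tz":-0.85,"ax":0,"ay":0,"az":0.04,"hand":1},{"tx":0,"ty":0,"tz":-0.85,"ax":0,"ay":0,"az":0.02,"hand":1},{"tx":0,"ty":0,"tz":-0.85,"ax":0,"ay":0,"az":0,"hand":1},{"tx":0,"ty":0,"tz":0,"ax":0,"ay":0,"az":0,"hand":1}]'
python3 - <<'E'
from h import *
need(.552,.229,.066,1.253,1)
E
```

```text
time_s: 5.72
tool_pos: [0.5507, 0.2207, 0.077]
eef_rot: [3.135, -0.006, 1.243]
ft_force: [-0.3, 1.6, -0.0]
grip_width: 0.999
t=5.72 pos [0.5507 0.2207 0.077 ] rpy [ 3.1354 -0.0061  1.2433] F [-0.3  1.6 -0. ] w 0.999
per row /1: t [ 0.043  0.278 -0.366] a [-0.032  0.065  0.081]
```

```bash
python3 -m inch '[{"tx":0.04,"ty":0.28,"tz":-0.2,"ax":-0.03,"ay":0.06,"az":0.08,"hand":1},{"tx":0,"ty":0.02,"tz":-0.16,"ax":0,"ay":0,"az":0,"hand":1},{"tx":0,"ty":0,"tz":0,"ax":0,"ay":0,"az":0,"hand":1}]'
python3 - <<'E'
from h import *
need(.552,.229,.066,1.253,1)
E
```

```text
time_s: 6.1
tool_pos: [0.5533, 0.23, 0.0692]
eef_rot: [3.138, -0.003, 1.252]
ft_force: [-0.0, -0.7, 0.3]
grip_width: 0.997
t=6.10 pos [0.5533 0.23   0.0692] rpy [ 3.1380e+00 -2.9000e-03  1.2522e+00] F [-0.  -0.7  0.3] w 0.997
per row /1: t [-0.042 -0.033 -0.108] a [-0.014  0.036  0.006]
```

```bash
python3 -m inch '[{"tx":-0.03,"ty":-0.03,"tz":0,"ax":-0.01,"ay":0.03,"az":0,"hand":1},{"tx":0,"ty":0,"tz":0,"ax":0,"ay":0,"az":0,"hand":-1},{"tx":0,"ty":0,"tz":0,"ax":0,"ay":0,"az":0,"hand":-1},{"tx":0,"ty":0,"tz":0,"ax":0,"ay":0,"az":0,"hand":-1},{"tx":0,"ty":0,"tz":0,"ax":0,"ay":0,"az":0,"hand":-1},{"tx":0,"ty":0,"tz":0,"ax":0,"ay":0,"az":0,"hand":-1},{"tx":0,"ty":0,"tz":0,"ax":0,"ay":0,"az":0,"hand":-1}]' 60
python3 - <<'E'
from h import *
need(.552,.229,.066,1.253,1)
p=snap("wrist","c3")
E
```

```text
time_s: 6.98
tool_pos: [0.5527, 0.2292, 0.0705]
eef_rot: [3.14, -0.001, 1.252]
ft_force: [-0.1, -0.6, 1.2]
grip_width: 0.587
t=6.97 pos [0.5527 0.2292 0.0705] rpy [ 3.1402e+00 -1.4000e-03  1.2522e+00] F [-0.1 -0.6  1.2] w 0.587
per row /1: t [-0.023 -0.006 -0.149] a [-0.007  0.015  0.006]
```

View pics/c3.png

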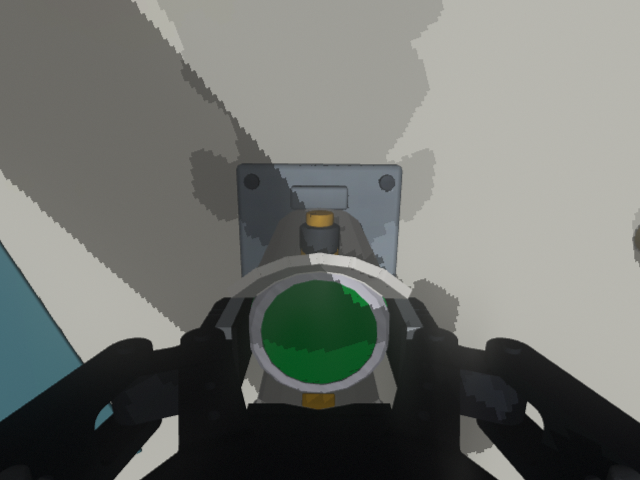

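```bash
python3 -m inch '[{"tx":0,"ty":0,"tz":0.2,"ax":0,"ay":0,"az":0,"hand":-1},{"tx":0,"ty":0,"tz":0.2,"ax":0,"ay":0,"az":0,"hand":-1},{"tx":0,"ty":0,"tz":0.3,"ax":0,"ay":0,"az":0,"hand":-1}]' 80
python3 - <<'E'
from h import *
need(.5523,.229,.08,1.253,1)
E
```

```text
time_s: 7.4
tool_pos: [0.5523, 0.229, 0.0916]
eef_rot: [3.141, -0.0, 1.252]
ft_force: [-0.3, -0.7, -0.8]
grip_width: 0.574
t=7.40 pos [0.5523 0.229  0.0916] rpy [ 3.1414e+00 -2.0000e-04  1.2522e+00] F [-0.3 -0.7 -0.8] w 0.574
per row /1: t [ 0.001  0.001 -0.386] a [-0.001  0.002  0.006]
```

```bash
python3 -m inch '[{"tx":0,"ty":-0.01,"tz":0.5,"ax":0,"ay":0,"az":0,"hand":-1},{"tx":0,"ty":-0.02,"tz":0.7,"ax":0,"ay":0,"az":0,"hand":-1},{"tx":0,"ty":-0.02,"tz":0.9,"ax":0,"ay":0,"az":0,"hand":-1},{"tx":0,"ty":0,"tz":0.3,"ax":0,"ay":0,"az":0,"hand":-1},{"tx":0,"ty":0,"tz":0,"ax":0,"ay":0,"az":0,"hand":-1}]' 80
python3 - <<'E'
from h import *
need(.5453,.0095,.17,1.253,8)
p=snap("wrist","c4")
for c in ("green",):
  f=face(p,c,(200,250,440,420),.19);ys=f;print(f[1],f[2])
E
```

```text
time_s: 8.02
tool_pos: [0.5528, 0.2277, 0.1705]
eef_rot: [3.138, -0.003, 1.252]
ft_force: [0.4, 0.5, -1.0]
grip_width: 0.58
t=8.03 pos [0.5528 0.2277 0.1705] rpy [ 3.1384e+00 -3.0000e-03  1.2523e+00] F [ 0.4  0.5 -1. ] w 0.58
per row /8: t [-0.031 -0.909 -0.002] a [-0.002  0.004  0.001]
9326 [318.79326614 331.38280077]
```

View pics/c4.png

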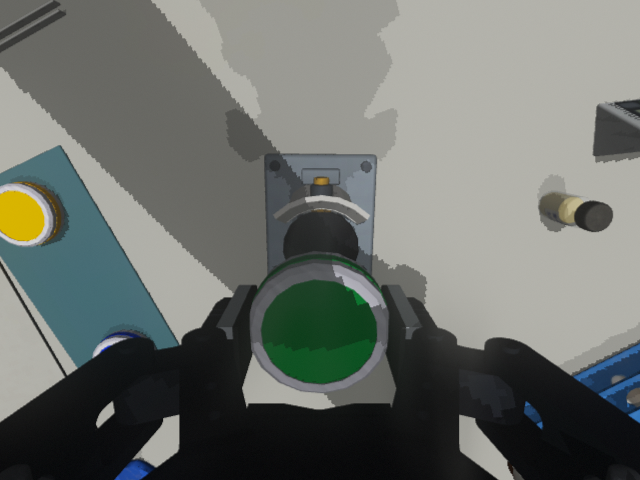

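```bash
python3 -m inch '[{"tx":-0.02,"ty":-0.9,"tz":0,"ax":0,"ay":0.01,"az":0,"hand":-1},{"tx":-0.02,"ty":-0.9,"tz":0,"ax":0,"ay":0.01,"az":0,"hand":-1},{"tx":-0.02,"ty":-0.9,"tz":0,"ax":0,"ay":0,"az":0,"hand":-1},{"tx":-0.02,"ty":-0.9,"tz":0,"ax":0,"ay":0,"az":0,"hand":-1},{"tx":-0.02,"ty":-0.9,"tz":0,"ax":0,"ay":0,"az":0,"hand":-1},{"tx":-0.02,"ty":-0.9,"tz":-0.3,"ax":0,"ay":0,"az":0,"hand":-1},{"tx":-0.02,"ty":-0.9,"tz":-0.6,"ax":0,"ay":0,"az":0,"hand":-1},{"tx":-0.02,"ty":-0.8,"tz":-0.6,"ax":0,"ay":0,"az":0,"hand":-1},{"tx":0,"ty":0,"tz":0,"ax":0,"ay":0,"az":0,"hand":-1}]' 80
python3 - <<'E'
from h import *
need(.5455,.0105,.03,1.253,4)
p=snap("wrist","c5")
z=manip.get_state()["tool_pos"][2]+.0235
print(face(p,"green",(200,250,440,420),z)[0])
print(face(p,"yellow",(0,0,639,479),.021)[0],face(p,"blue",(0,0,639,479),.021)[0])
E
```

```text
time_s: 9.2
tool_pos: [0.543, 0.0082, 0.1128]
eef_rot: [-3.129, 0.005, 1.254]
ft_force: [-0.0, 0.9, -1.0]
grip_width: 0.575
t=9.20 pos [0.543  0.0082 0.1128] rpy [-3.1293  0.0047  1.2537] F [-0.   0.9 -1. ] w 0.575
per row /4: t [ 0.021  0.019 -0.69 ] a [ 0.001 -0.027 -0.001]
[0.54194092 0.0090794 ]
[0.47248849 0.0046031 ] [0.63637225 0.02540037]
```

View pics/c5.png

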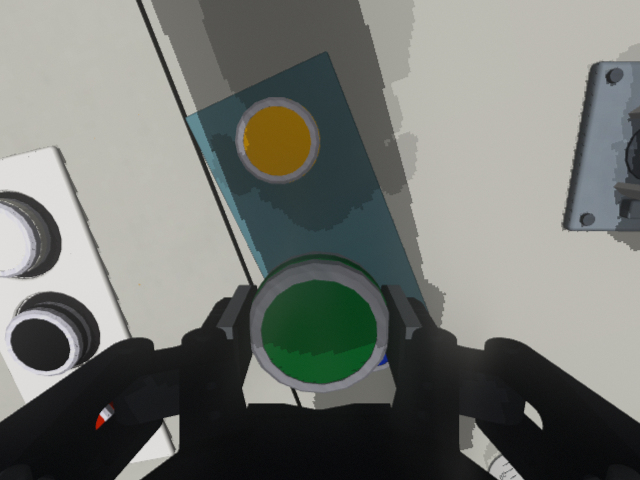

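```bash
python3 -m inch '[{"tx":0.05,"ty":0.05,"tz":-0.8,"ax":0,"ay":-0.06,"az":0,"hand":-1},{"tx":0.04,"ty":0.05,"tz":-0.9,"ax":0,"ay":-0.04,"az":0,"hand":-1},{"tx":0,"ty":0.05,"tz":-0.8,"ax":0,"ay":0,"az":0,"hand":-1},{"tx":0,"ty":0.05,"tz":-0.5,"ax":0,"ay":0,"az":0,"hand":-1},{"tx":0,"ty":0,"tz":0,"ax":0,"ay":0,"az":0,"hand":-1}]' 80
python3 - <<'E'
from h import *
need(.5455,.0105,.003,1.253,1)
E
```

```text
time_s: 9.88
tool_pos: [0.5475, 0.0191, 0.0235]
eef_rot: [3.138, -0.002, 1.258]
ft_force: [0.3, -0.9, -0.6]
grip_width: 0.578
t=9.88 pos [0.5475 0.0191 0.0235] rpy [ 3.1384e+00 -1.9000e-03  1.2575e+00] F [ 0.3 -0.9 -0.6] w 0.578
per row /1: t [-0.066 -0.286 -0.683] a [-0.006  0.03  -0.038]
```

```bash
python3 -m inch '[{"tx":-0.06,"ty":-0.25,"tz":-0.3,"ax":-0.01,"ay":0.03,"az":-0.03,"hand":-1},{"tx":0,"ty":0,"tz":-0.2,"ax":0,"ay":0,"az":0,"hand":-1},{"tx":0,"ty":0,"tz":-0.1,"ax":0,"ay":0,"az":0,"hand":-1},{"tx":0,"ty":0,"tz":0,"ax":0,"ay":0,"az":0,"hand":-1}]' 80
python3 - <<'E'
from h import *
need(.5455,.0105,.0,1.253,1)
E
```

```text
time_s: 10.38
tool_pos: [0.547, 0.0111, 0.0066]
eef_rot: [3.139, -0.001, 1.254]
ft_force: [-0.5, -0.3, -1.8]
grip_width: 0.577
t=10.38 pos [0.547  0.0111 0.0066] rpy [ 3.1386e+00 -5.0000e-04  1.2536e+00] F [-0.5 -0.3 -1.8] w 0.577
per row /1: t [-0.049 -0.021 -0.221] a [ 0.003  0.025 -0.005]
```

```bash
python3 -m inch '[{"tx":-0.03,"ty":-0.01,"tz":-0.1,"ax":0,"ay":0.02,"az":0,"hand":-1},{"tx":0,"ty":0,"tz":0,"ax":0,"ay":0,"az":0,"hand":-1}]' 80;  python3 -m inch '[{"tx":0,"ty":0,"tz":-0.06,"ax":0,"ay":0,"az":0,"hand":-1},{"tx":0,"ty":0,"tz":0,"ax":0,"ay":0,"az":0,"hand":-1}]' 80
```

```text
time_s: 10.62
tool_pos: [0.5462, 0.0108, 0.0038]
eef_rot: [3.141, 0.0, 1.254]
ft_force: [-0.8, 0.1, -0.4]
grip_width: 0.578
time_s: 10.88
tool_pos: [0.5463, 0.0108, 0.0021]
eef_rot: [3.14, -0.0, 1.254]
ft_force: [0.9, -0.0, -0.5]
grip_width: 0.575
```

```bash
python3 -m inch '[{"tx":0,"ty":0,"tz":-0.06,"ax":0,"ay":0,"az":0,"hand":-1},{"tx":0,"ty":0,"tz":0,"ax":0,"ay":0,"az":0,"hand":-1}]' 80;  python3 -m inch '[{"tx":0,"ty":0,"tz":-0.06,"ax":0,"ay":0,"az":0,"hand":-1},{"tx":0,"ty":0,"tz":0,"ax":0,"ay":0,"az":0,"hand":-1}]' 80
```

```text
time_s: 11.12
tool_pos: [0.5465, 0.0109, 0.0004]
eef_rot: [3.14, -0.0, 1.254]
ft_force: [-0.5, -0.7, -0.1]
grip_width: 0.578
time_s: 11.38
tool_pos: [0.5467, 0.0109, 0.0007]
eef_rot: [3.139, -0.001, 1.254]
ft_force: [-0.0, -0.1, -1.5]
grip_width: 0.575
```

```bash
python3 -m inch '[{"tx":0,"ty":0,"tz":0,"ax":0,"ay":0,"az":0,"hand":0.4},{"tx":0,"ty":0,"tz":0,"ax":0,"ay":0,"az":0,"hand":0.4},{"tx":0,"ty":0,"tz":0,"ax":0,"ay":0,"az":0,"hand":1},{"tx":0,"ty":0,"tz":0,"ax":0,"ay":0,"az":0,"hand":1},{"tx":0,"ty":0,"tz":0.5,"ax":0,"ay":0,"az":0,"hand":1},{"tx":0,"ty":0,"tz":1,"ax":0,"ay":0,"az":0,"hand":1},{"tx":0,"ty":0,"tz":1,"ax":0,"ay":0,"az":0,"hand":1},{"tx":0,"ty":0,"tz":1,"ax":0,"ay":0,"az":0,"hand":1},{"tx":0,"ty":0,"tz":0,"ax":0,"ay":0,"az":0,"hand":1}]' 80
python3 - <<'E'
from h import *
need(.6225,-.2065,.12,1.253,8)
p=snap("wrist","c6")
print(face(p,"green",(200,200,440,420),.021)[0])
p=snap("scene","c6s")
for n in ("green","red"):print(n,face(p,n,(100,100,340,300),.021)[0])
E
```

```text
time_s: 12.5
tool_pos: [0.5465, 0.0109, 0.1125]
eef_rot: [3.137, -0.001, 1.254]
ft_force: [0.3, 0.5, -0.9]
grip_width: 1.003
t=12.50 pos [0.5465 0.0109 0.1125] rpy [ 3.1371e+00 -1.1000e-03  1.2537e+00] F [ 0.3  0.5 -0.9] w 1.003
per row /8: t [ 0.316 -0.906  0.031] a [ 0.     0.005 -0.001]
[0.5464712  0.01143169]
green [0.54642762 0.00989347]
red [ 0.61993809 -0.20674684]
```

View pics/c6.png

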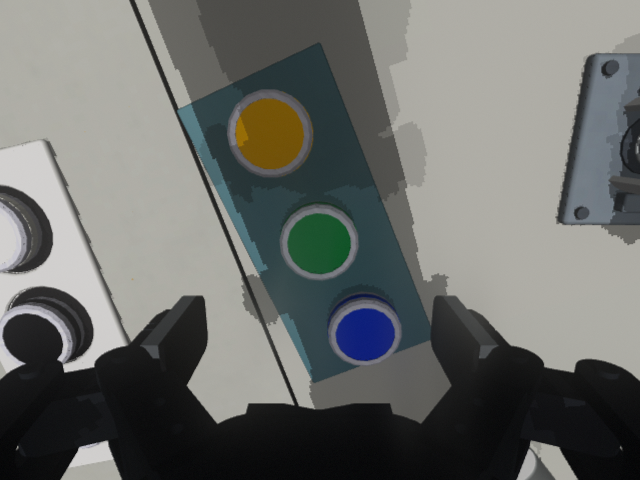

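```bash
python3 -m inch '[{"tx":0.3,"ty":-0.9,"tz":0.05,"ax":0,"ay":0,"az":0,"hand":1},{"tx":0.3,"ty":-0.9,"tz":0.05,"ax":0,"ay":0,"az":0,"hand":1},{"tx":0.3,"ty":-0.9,"tz":0,"ax":0,"ay":0,"az":0,"hand":1},{"tx":0.3,"ty":-0.9,"tz":0,"ax":0,"ay":0,"az":0,"hand":1},{"tx":0.3,"ty":-0.9,"tz":0,"ax":0,"ay":0,"az":0,"hand":1},{"tx":0.3,"ty":-0.9,"tz":0,"ax":0,"ay":0,"az":0,"hand":1},{"tx":0.3,"ty":-0.9,"tz":0,"ax":0,"ay":0,"az":0,"hand":1},{"tx":0.3,"ty":-0.8,"tz":0,"ax":0,"ay":0,"az":0,"hand":1},{"tx":0,"ty":0,"tz":0,"ax":0,"ay":0,"az":0,"hand":1}]' 80
python3 - <<'E'
from h import *
p=snap("wrist","c7")
f=face(p,"red",(100,150,540,420),.022);print(f[:3])
need(f[0][0],f[0][1],.05,1.253,3)
E
```

```text
time_s: 13.72
tool_pos: [0.6136, -0.2075, 0.101]
eef_rot: [-3.125, 0.002, 1.255]
ft_force: [-0.4, 0.4, -0.1]
grip_width: 0.996
(array([ 0.62031243, -0.20422257]), np.int32(3101), array([326.79425992, 260.10319252]))
t=13.78 pos [ 0.6133 -0.2067  0.101 ] rpy [-3.1246e+00  1.5000e-03  1.2559e+00] F [-0.4 -0.  -0.1] w 0.998
per row /3: t [ 0.078  0.027 -0.567] a [-0.011 -0.046 -0.008]
```

View pics/c7.png

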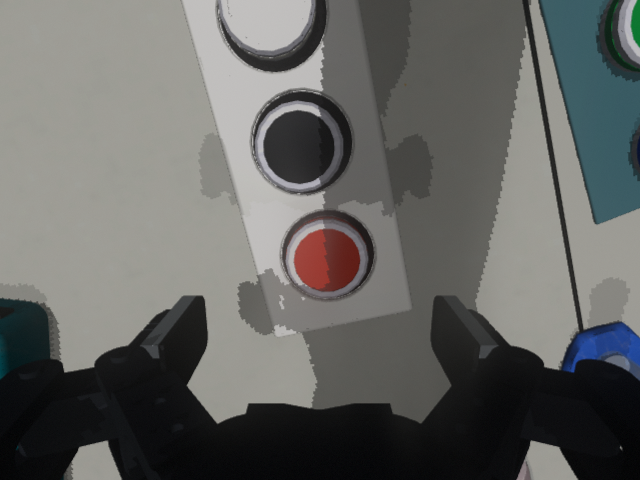

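```bash
python3 -m inch '[{"tx":0.12,"ty":0.06,"tz":-0.7,"ax":-0.02,"ay":-0.08,"az":-0.02,"hand":1},{"tx":0.06,"ty":0.03,"tz":-0.6,"ax":-0.01,"ay":-0.04,"az":0,"hand":1},{"tx":0.04,"ty":0,"tz":-0.4,"ax":0,"ay":-0.02,"az":0,"hand":1},{"tx":0,"ty":0,"tz":0,"ax":0,"ay":0,"az":0,"hand":1}]' 80
python3 - <<'E'
from h import *
need(.6203,-.2042,.0065,1.253,1)
E
```

```text
time_s: 14.28
tool_pos: [0.6185, -0.2007, 0.0472]
eef_rot: [-3.139, -0.001, 1.255]
ft_force: [-0.9, -0.1, -0.4]
grip_width: 1.0
t=14.28 pos [ 0.6185 -0.2007  0.0472] rpy [-3.1389e+00 -1.1000e-03  1.2555e+00] F [-0.9 -0.1 -0.4] w 1.0
per row /1: t [ 0.061 -0.118 -1.356] a [-0.015 -0.019 -0.02 ]
```

```bash
python3 -m inch '[{"tx":0.05,"ty":-0.12,"tz":-0.4,"ax":-0.01,"ay":-0.02,"az":-0.02,"hand":1},{"tx":0,"ty":0,"tz":-0.4,"ax":0,"ay":0,"az":0,"hand":1},{"tx":0,"ty":0,"tz":-0.3,"ax":0,"ay":0,"az":0,"hand":1},{"tx":0,"ty":0,"tz":0,"ax":0,"ay":0,"az":0,"hand":1}]' 80
python3 - <<'E'
from h import *
need(.6203,-.2042,.0065,1.253,1)
E
```

```text
time_s: 14.78
tool_pos: [0.6203, -0.2044, 0.0129]
eef_rot: [3.141, -0.001, 1.253]
ft_force: [-0.3, -1.4, 0.5]
grip_width: 1.003
t=14.78 pos [ 0.6203 -0.2044  0.0129] rpy [ 3.1405e+00 -6.0000e-04  1.2531e+00] F [-0.3 -1.4  0.5] w 1.003
per row /1: t [-0.     0.007 -0.212] a [-0.002  0.01  -0.   ]
```

```bash
python3 -m inch '[{"tx":0,"ty":0.01,"tz":-0.2,"ax":0,"ay":0,"az":0,"hand":1},{"tx":0,"ty":0,"tz":0,"ax":0,"ay":0,"az":0,"hand":-1},{"tx":0,"ty":0,"tz":0,"ax":0,"ay":0,"az":0,"hand":-1},{"tx":0,"ty":0,"tz":0,"ax":0,"ay":0,"az":0,"hand":-1},{"tx":0,"ty":0,"tz":0,"ax":0,"ay":0,"az":0,"hand":-1},{"tx":0,"ty":0,"tz":0,"ax":0,"ay":0,"az":0,"hand":-1}]' 80
python3 - <<'E'
from h import *
need(.6203,-.2042,.0065,1.253,1)
p=snap("wrist","c8");f=face(p,"red",(100,150,540,420),.022);print(f[:3])
E
```

```text
time_s: 15.52
tool_pos: [0.6212, -0.2044, 0.0081]
eef_rot: [3.138, -0.001, 1.253]
ft_force: [-0.8, 0.1, -0.1]
grip_width: 0.564
t=15.53 pos [ 0.6212 -0.2044  0.0081] rpy [ 3.138e+00 -6.000e-04  1.253e+00] F [-0.8  0.1 -0.1] w 0.564
per row /1: t [-0.03   0.007 -0.055] a [0.004 0.03  0.   ]
(array([ 0.62077236, -0.20363254]), np.int32(7965), array([319.4868801 , 319.86189579]))
```

View pics/c8.png

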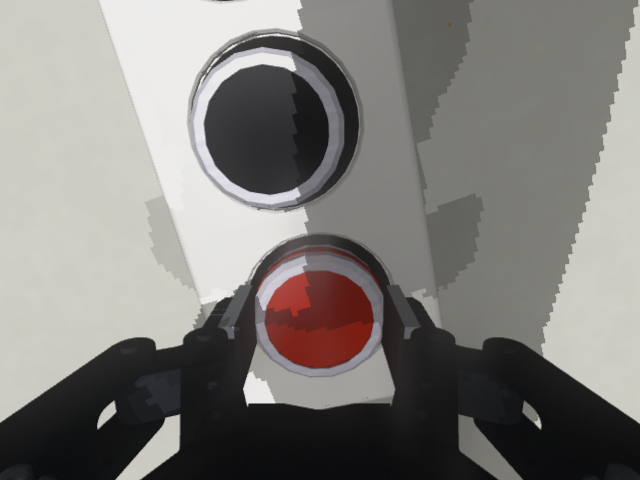

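```bash
python3 -m inch '[{"tx":0,"ty":0,"tz":0.3,"ax":0,"ay":0,"az":0,"hand":-1},{"tx":0,"ty":0,"tz":0.7,"ax":0,"ay":0,"az":0,"hand":-1},{"tx":0,"ty":0,"tz":1,"ax":0,"ay":0,"az":0,"hand":-1},{"tx":0,"ty":0,"tz":1,"ax":0,"ay":0,"az":0,"hand":-1},{"tx":-0.1,"ty":0.5,"tz":1,"ax":0,"ay":0,"az":0,"hand":-1},{"tx":-0.15,"ty":0.9,"tz":0.8,"ax":0,"ay":0,"az":0,"hand":-1},{"tx":-0.15,"ty":0.9,"tz":0.5,"ax":0,"ay":0,"az":0,"hand":-1},{"tx":-0.15,"ty":0.9,"tz":0,"ax":0,"ay":0,"az":0,"hand":-1},{"tx":-0.15,"ty":0.9,"tz":0,"ax":0,"ay":0,"az":0,"hand":-1},{"tx":-0.15,"ty":0.9,"tz":0,"ax":0,"ay":0,"az":0,"hand":-1}]' 80
python3 - <<'E'
from h import *
need(.5523,.229,.155,1.253,10)
E
```

```text
time_s: 16.82
tool_pos: [0.5938, -0.0516, 0.1771]
eef_rot: [3.136, -0.002, 1.25]
ft_force: [0.8, 0.4, -0.1]
grip_width: 0.566
t=16.82 pos [ 0.5938 -0.0516  0.1771] rpy [ 3.1358e+00 -1.5000e-03  1.2496e+00] F [ 0.8  0.4 -0.1] w 0.566
per row /10: t [-0.138  0.935 -0.074] a [0.    0.005 0.003]
```

```bash
python3 -m inch '[{"tx":-0.14,"ty":0.93,"tz":0,"ax":0,"ay":0.01,"az":0,"hand":-1},{"tx":-0.14,"ty":0.93,"tz":0,"ax":0,"ay":0.01,"az":0,"hand":-1},{"tx":-0.14,"ty":0.93,"tz":0,"ax":0,"ay":0.01,"az":0,"hand":-1},{"tx":-0.14,"ty":0.93,"tz":0,"ax":0,"ay":0.01,"az":0,"hand":-1},{"tx":-0.14,"ty":0.93,"tz":0,"ax":0,"ay":0,"az":0,"hand":-1},{"tx":-0.14,"ty":0.93,"tz":0,"ax":0,"ay":0,"az":0,"hand":-1},{"tx":-0.14,"ty":0.93,"tz":0,"ax":0,"ay":0,"az":0,"hand":-1},{"tx":-0.14,"ty":0.93,"tz":0,"ax":0,"ay":0,"az":0,"hand":-1},{"tx":-0.14,"ty":0.9,"tz":0,"ax":0,"ay":0,"az":0,"hand":-1},{"tx":0,"ty":0,"tz":0,"ax":0,"ay":0,"az":0,"hand":-1}]' 80
python3 - <<'E'
from h import *
need(.5523,.229,.13,1.253,2)
p=snap("wrist","c9");s=manip.get_state()["tool_pos"];f=face(p,"red",(100,150,540,420),s[2]+.0139);print(f[:3],f[0]-s[:2])
E
```

```text
time_s: 18.08
tool_pos: [0.5533, 0.2083, 0.1837]
eef_rot: [3.136, -0.003, 1.252]
ft_force: [-1.0, -0.1, -1.4]
grip_width: 0.568
t=18.07 pos [0.5533 0.2083 0.1837] rpy [ 3.1358e+00 -2.6000e-03  1.2517e+00] F [-1.  -0.1 -1.4] w 0.568
per row /2: t [-0.017  0.345 -0.896] a [-0.003  0.026  0.005]
(array([0.55252378, 0.20901088]), np.int32(8175), array([318.94324159, 319.15351682])) [-0.00103     0.00155747]
```

View pics/c9.png

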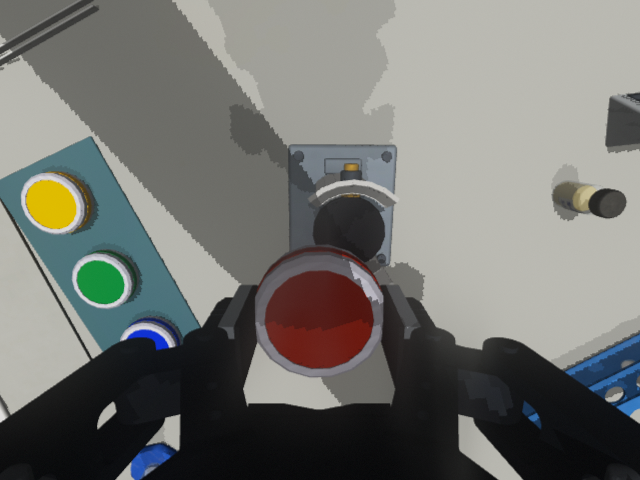

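```bash
python3 - <<'E'
from h import *
p=snap("wrist");s=manip.get_state()["tool_pos"];ax=np.array([np.cos(1.253),np.sin(1.253)]);ay=np.array([ax[1],-ax[0]])
for nm,uv,h in (("green",(318.79,331.38),.0235),("red",(318.94,319.15),.0139)):
    d=onz(p,*uv,s[2]+h)[:2]-s[:2];print(nm,d,"along jaw",d@ax,"across(mag x)",d@ay)
E
```

```text
green [-0.00141103  0.00140701] along jaw 0.0008956458885547673 across(mag x) -0.0017800296628302317
red [-0.00111078  0.0013954 ] along jaw 0.000978433941607744 across(mag x) -0.0014911808907985635
```

```bash
python3 -m inch '[{"tx":0,"ty":0.5,"tz":-0.1,"ax":0,"ay":0.03,"az":0.01,"hand":-1},{"tx":0,"ty":0.2,"tz":-0.5,"ax":0,"ay":0.02,"az":0,"hand":-1},{"tx":0,"ty":0.03,"tz":-0.5,"ax":0,"ay":0,"az":0,"hand":-1},{"tx":0,"ty":0.02,"tz":-0.4,"ax":0,"ay":0,"az":0,"hand":-1},{"tx":0,"ty":0,"tz":-0.1,"ax":0,"ay":0,"az":0,"hand":-1},{"tx":0,"ty":0,"tz":0,"ax":0,"ay":0,"az":0,"hand":-1}]' 80
python3 - <<'E'
from h import *
need(.5524,.2291,.125,1.253,1)
E
```

```text
time_s: 18.92
tool_pos: [0.5536, 0.2284, 0.131]
eef_rot: [-3.14, 0.001, 1.249]
ft_force: [0.4, 0.1, -0.2]
grip_width: 0.564
t=18.93 pos [0.5536 0.2284 0.131 ] rpy [-3.1400e+00  1.5000e-03  1.2487e+00] F [ 0.4  0.1 -0.2] w 0.564
per row /1: t [-0.038  0.023 -0.2  ] a [ 0.007 -0.017  0.035]
```

```bash
python3 -m inch '[{"tx":-0.04,"ty":0.03,"tz":-0.2,"ax":0.01,"ay":-0.02,"az":0.03,"hand":-1},{"tx":0,"ty":0,"tz":-0.2,"ax":0,"ay":0,"az":0,"hand":-1},{"tx":0,"ty":0,"tz":-0.15,"ax":0,"ay":0,"az":0,"hand":-1},{"tx":0,"ty":0,"tz":0,"ax":0,"ay":0,"az":0,"hand":-1}]' 80
python3 - <<'E'
from h import *
need(.5524,.2291,.1,1.253,1)
E
```

```text
time_s: 19.42
tool_pos: [0.5526, 0.2293, 0.1143]
eef_rot: [3.14, -0.002, 1.252]
ft_force: [-0.1, 0.0, -1.3]
grip_width: 0.566
t=19.43 pos [0.5526 0.2293 0.1143] rpy [ 3.1400e+00 -1.6000e-03  1.2523e+00] F [-0.1  0.  -1.3] w 0.566
per row /1: t [-0.008 -0.008 -0.478] a [-0.008  0.017  0.005]
```

```bash
python3 -m inch '[{"tx":-0.01,"ty":-0.01,"tz":-0.2,"ax":-0.01,"ay":0.02,"az":0,"hand":-1},{"tx":0,"ty":0,"tz":-0.2,"ax":0,"ay":0,"az":0,"hand":-1},{"tx":0,"ty":0,"tz":0,"ax":0,"ay":0,"az":0,"hand":-1}]' 100; python3 -m inch '[{"tx":0,"ty":0,"tz":-0.2,"ax":0,"ay":0,"az":0,"hand":-1},{"tx":0,"ty":0,"tz":0,"ax":0,"ay":0,"az":0,"hand":-1}]' 100
python3 - <<'E'
from h import *
need(.5524,.2291,.0766,1.253,1)
E
```

```text
time_s: 19.8
tool_pos: [0.5524, 0.229, 0.1015]
eef_rot: [-3.141, 0.0, 1.252]
ft_force: [-0.1, -0.3, 0.2]
grip_width: 0.557
time_s: 20.05
tool_pos: [0.5527, 0.2292, 0.0958]
eef_rot: [3.141, -0.0, 1.252]
ft_force: [-1.1, -0.3, -2.1]
grip_width: 0.558
t=20.05 pos [0.5527 0.2292 0.0958] rpy [ 3.1412e+00 -4.0000e-04  1.2523e+00] F [-1.1 -0.3 -2.1] w 0.558
per row /1: t [-0.01  -0.003 -0.639] a [-0.002  0.004  0.006]
```

```bash
python3 -m inch '[{"tx":-0.01,"ty":0,"tz":-0.2,"ax":0,"ay":0,"az":0,"hand":-1},{"tx":0,"ty":0,"tz":0,"ax":0,"ay":0,"az":0,"hand":-1}]' 100; python3 -m inch '[{"tx":0,"ty":0,"tz":-0.2,"ax":0,"ay":0,"az":0,"hand":-1},{"tx":0,"ty":0,"tz":0,"ax":0,"ay":0,"az":0,"hand":-1}]' 100
python3 - <<'E'
from h import *
need(.5524,.2291,.0766,1.253,1)
p=snap("wrist","d1");s=manip.get_state()["tool_pos"];f=face(p,"red",(100,150,540,420),s[2]+.0139);print(f[1:3])
E
```

```text
time_s: 20.3
tool_pos: [0.5525, 0.2292, 0.0896]
eef_rot: [3.141, -0.001, 1.252]
ft_force: [-0.5, -0.3, -1.6]
grip_width: 0.559
time_s: 20.55
tool_pos: [0.5523, 0.2291, 0.0825]
eef_rot: [3.142, -0.0, 1.252]
ft_force: [0.0, 1.1, -6.9]
grip_width: 0.558
t=20.55 pos [0.5523 0.2291 0.0825] rpy [ 3.1415 -0.      1.2523] F [ 0.   1.1 -6.9] w 0.558
per row /1: t [ 0.005 -0.001 -0.198] a [0.    0.001 0.006]
(np.int32(8154), array([318.88950208, 318.93230316]))
```

View pics/d1.png

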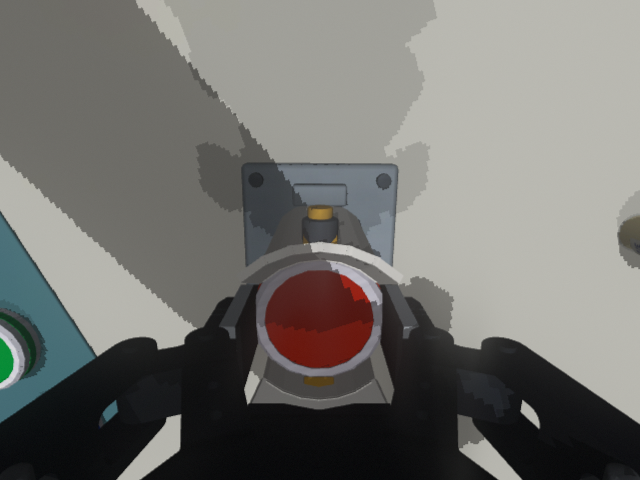

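```bash
python3 -m inch '[{"tx":0,"ty":0,"tz":-0.2,"ax":0,"ay":0,"az":0,"hand":-1},{"tx":0,"ty":0,"tz":0,"ax":0,"ay":0,"az":0,"hand":-1}]' 100
python3 - <<'E'
from h import *
need(.5524,.2291,.0766,1.253,1)
p=snap("wrist");f=face(p,"red",(100,150,540,420),.09);print(f[1:3])
E
```

```text
time_s: 20.85
tool_pos: [0.5524, 0.2291, 0.0766]
eef_rot: [3.141, -0.0, 1.252]
ft_force: [-0.8, 0.4, 1.8]
grip_width: 0.557
t=20.85 pos [0.5524 0.2291 0.0766] rpy [ 3.1412e+00 -2.0000e-04  1.2523e+00] F [-0.8  0.4  1.8] w 0.557
per row /1: t [ 0.001 -0.001 -0.001] a [-0.001  0.003  0.006]
(np.int32(8156), array([318.83570378, 319.02194703]))
```

```bash
python3 -m inch '[{"tx":0,"ty":0,"tz":0,"ax":0,"ay":0,"az":0,"hand":1},{"tx":0,"ty":0,"tz":0,"ax":0,"ay":0,"az":0,"hand":1},{"tx":0,"ty":0,"tz":0,"ax":0,"ay":0,"az":0,"hand":1},{"tx":0,"ty":0,"tz":0,"ax":0,"ay":0,"az":0,"hand":1},{"tx":0,"ty":0,"tz":0,"ax":0,"ay":0,"az":0,"hand":1}]' 100
python3 - <<'E'
from h import *
need(.5524,.2291,.13,1.253,2)
p=snap("wrist","d2");f=face(p,"red",(100,150,540,420),.094);print(f[:3])
p=snap("scene");f=face(p,"red",(320,230,420,300),.094);print(f[:3])
p=snap("side");f=face(p,"red",(320,190,410,240),.094);print(f[:3])
E
```

```text
time_s: 21.52
tool_pos: [0.5529, 0.2294, 0.078]
eef_rot: [3.14, -0.002, 1.252]
ft_force: [-0.4, -0.2, -0.1]
grip_width: 1.002
t=21.52 pos [0.5529 0.2294 0.078 ] rpy [ 3.1397e+00 -1.5000e-03  1.2523e+00] F [-0.4 -0.2 -0.1] w 1.002
per row /2: t [-0.009 -0.004  0.866] a [-0.003  0.01   0.003]
(array([0.55179905, 0.22979724]), np.int32(8392), array([318.05386082, 321.07328408]))
(array([0.55384977, 0.22739253]), np.int32(216), array([367.79166667, 263.19444444]))
(array([0.55136026, 0.22882237]), np.int32(131), array([364.45801527, 211.66412214]))
```

View pics/d2.png

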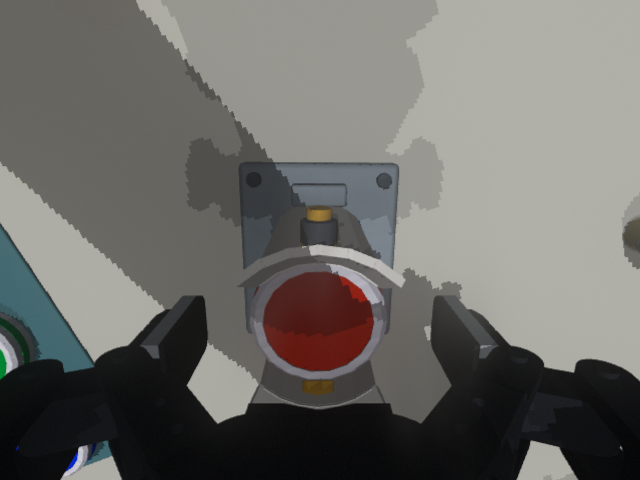

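```bash
python3 -m inch '[{"tx":0,"ty":0,"tz":0.8,"ax":0,"ay":0,"az":0,"hand":1},{"tx":0,"ty":0,"tz":1,"ax":0,"ay":0,"az":0,"hand":1},{"tx":0,"ty":0,"tz":0.8,"ax":0,"ay":0,"az":0,"hand":1},{"tx":0,"ty":-0.9,"tz":0.2,"ax":0,"ay":0.01,"az":0,"hand":1},{"tx":-0.03,"ty":-0.9,"tz":0,"ax":0,"ay":0,"az":0,"hand":1},{"tx":-0.03,"ty":-0.9,"tz":0,"ax":0,"ay":0,"az":0,"hand":1},{"tx":-0.03,"ty":-0.9,"tz":0,"ax":0,"ay":0,"az":0,"hand":1},{"tx":-0.03,"ty":-0.9,"tz":-0.3,"ax":0,"ay":0,"az":0,"hand":1},{"tx":-0.02,"ty":-0.9,"tz":-0.5,"ax":0,"ay":-0.02,"az":0,"hand":1},{"tx":0,"ty":-0.9,"tz":-0.6,"ax":0,"ay":-0.02,"az":0,"hand":1}]' 80
python3 - <<'E'
from h import *
need(.5465,.0112,.03,1.253,4)
E
```

```text
time_s: 22.92
tool_pos: [0.5487, 0.0364, 0.1229]
eef_rot: [3.133, -0.004, 1.256]
ft_force: [0.0, 0.7, -0.2]
grip_width: 0.999
t=22.93 pos [0.5487 0.0364 0.1229] rpy [ 3.1332 -0.0036  1.2558] F [ 0.   0.7 -0.2] w 0.999
per row /4: t [-0.018 -0.21  -0.775] a [-0.002  0.019 -0.006]
```

```bash
python3 -m inch '[{"tx":-0.04,"ty":-0.6,"tz":-0.5,"ax":0,"ay":0.04,"az":-0.02,"hand":1},{"tx":-0.02,"ty":-0.15,"tz":-0.9,"ax":0,"ay":0.02,"az":0,"hand":1},{"tx":0,"ty":0,"tz":-0.9,"ax":0,"ay":0,"az":0,"hand":1},{"tx":0,"ty":0,"tz":-0.4,"ax":0,"ay":0,"az":0,"hand":1},{"tx":0,"ty":0,"tz":0,"ax":0,"ay":0,"az":0,"hand":1}]' 80
python3 - <<'E'
from h import *
p=snap("wrist");print(face(p,"green",(100,150,540,420),.021)[0])
need(.5465,.0112,.007,1.253,1)
E
```

```text
time_s: 23.55
tool_pos: [0.5462, 0.0113, 0.0384]
eef_rot: [-3.141, -0.001, 1.251]
ft_force: [-0.4, 0.5, 0.9]
grip_width: 1.0
[0.54623117 0.01150025]
t=23.60 pos [0.5465 0.0113 0.0391] rpy [ 3.1411e+00 -1.3000e-03  1.2505e+00] F [ 0.  -0.   0.1] w 0.999
per row /1: t [-0.    -0.005 -1.068] a [-0.009  0.008  0.021]
```

```bash
python3 -m inch '[{"tx":0,"ty":0,"tz":-0.4,"ax":0,"ay":0,"az":0.02,"hand":1},{"tx":0,"ty":0,"tz":-0.4,"ax":0,"ay":0,"az":0,"hand":1},{"tx":0,"ty":0,"tz":-0.25,"ax":0,"ay":0,"az":0,"hand":1},{"tx":0,"ty":0,"tz":0,"ax":0,"ay":0,"az":0,"hand":1}]' 80
python3 - <<'E'
from h import *
need(.5465,.0112,.007,1.253,1)
E
```

```text
time_s: 24.1
tool_pos: [0.5476, 0.0117, 0.0072]
eef_rot: [3.139, -0.002, 1.254]
ft_force: [0.5, -0.1, -0.0]
grip_width: 1.003
t=24.10 pos [0.5476 0.0117 0.0072] rpy [ 3.1386e+00 -2.2000e-03  1.2538e+00] F [ 0.5 -0.1 -0. ] w 1.003
per row /1: t [-0.036 -0.018 -0.007] a [-0.01   0.03  -0.006]
```

```bash
python3 -m inch '[{"tx":-0.02,"ty":-0.02,"tz":0,"ax":-0.01,"ay":0.03,"az":0,"hand":1},{"tx":0,"ty":0,"tz":0,"ax":0,"ay":0,"az":0,"hand":-1},{"tx":0,"ty":0,"tz":0,"ax":0,"ay":0,"az":0,"hand":-1},{"tx":0,"ty":0,"tz":0,"ax":0,"ay":0,"az":0,"hand":-1},{"tx":0,"ty":0,"tz":0,"ax":0,"ay":0,"az":0,"hand":-1},{"tx":0,"ty":0,"tz":0,"ax":0,"ay":0,"az":0,"hand":-1}]' 80
python3 - <<'E'
from h import *
need(.5465,.0112,.007,1.253,1)
p=snap("wrist");f=face(p,"green",(100,150,540,420),.021);print(f[1:3])
E
```

```text
time_s: 24.85
tool_pos: [0.5479, 0.0111, 0.009]
eef_rot: [3.139, -0.001, 1.254]
ft_force: [-0.8, 0.6, -0.2]
grip_width: 0.564
t=24.85 pos [0.5479 0.0111 0.009 ] rpy [ 3.1395e+00 -6.0000e-04  1.2536e+00] F [-0.8  0.6 -0.2] w 0.564
per row /1: t [-0.046  0.005 -0.068] a [ 0.001  0.018 -0.005]
(np.int32(8115), array([318.72680222, 315.7801602 ]))
```

```bash
python3 -m inch '[{"tx":0,"ty":0,"tz":0.4,"ax":0,"ay":0,"az":0,"hand":-1},{"tx":0,"ty":0,"tz":0.9,"ax":0,"ay":0,"az":0,"hand":-1},{"tx":0,"ty":0,"tz":1,"ax":0,"ay":0,"az":0,"hand":-1},{"tx":0,"ty":-0.7,"tz":0.5,"ax":0,"ay":0,"az":0,"hand":-1},{"tx":0.1,"ty":-0.9,"tz":0.1,"ax":0,"ay":0,"az":0,"hand":-1},{"tx":0.1,"ty":-0.9,"tz":0,"ax":0,"ay":0,"az":0,"hand":-1},{"tx":0,"ty":0,"tz":0,"ax":0,"ay":0,"az":0,"hand":-1}]' 80
python3 - <<'E'
from h import *
need(.6212,-.2044,.1,1.253,5)
p=snap("wrist","e1");p=snap("side","e2");snap("scene","e3")
for n in ("e2","e3"):
  a=cv2.imread(f"pics/{n}.png"); a=a[280:400,180:300] if n=="e2" else a[140:240,150:280]
  cv2.imwrite(f"pics/{n}c.png",cv2.resize(a,None,fx=5,fy=5,interpolation=2))
E
```

```text
time_s: 25.78
tool_pos: [0.5541, -0.0657, 0.1038]
eef_rot: [3.137, -0.001, 1.255]
ft_force: [0.3, -0.2, -0.0]
grip_width: 0.562
t=25.77 pos [ 0.5541 -0.0657  0.1038] rpy [ 3.1366e+00 -1.0000e-03  1.2549e+00] F [ 0.3 -0.2 -0. ] w 0.562
per row /5: t [ 0.447 -0.925 -0.025] a [ 0.001  0.008 -0.003]
```

View pics/e1.png

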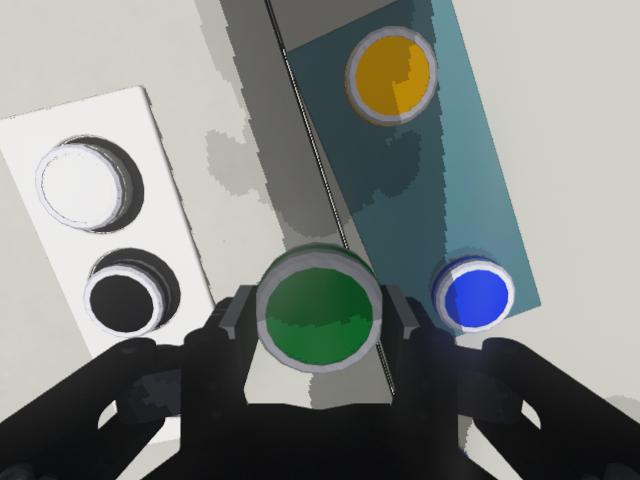

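View pics/e2c.png

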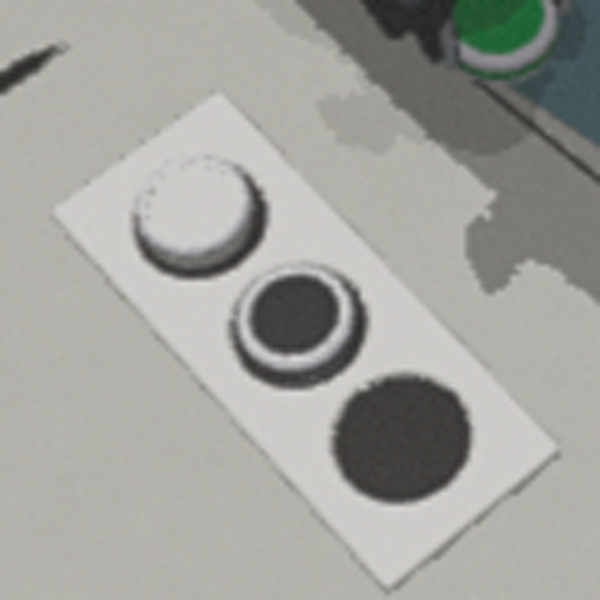

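View pics/e3c.png

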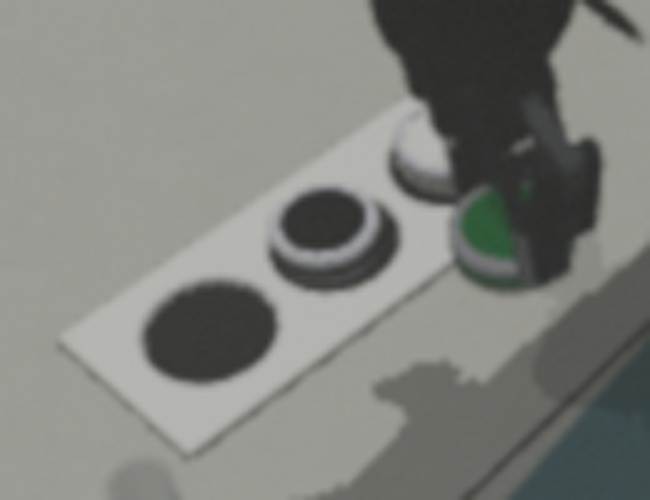

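The empty seat is the dark ellipse at (401,438)/5+(180,280) in the side crop and (210,331)/5+(150,140) in the scene crop.

```bash
python3 - <<'E'
from h import *
for n,b in (("side",(180+60,280+65,180+100,280+105)),("scene",(150+22,140+50,150+62,140+82))):
    p=snap(n);g=p["img"].mean(2)[b[1]:b[3],b[0]:b[2]];ys,xs=np.nonzero(g<110)
    P=np.array([onz(p,x+b[0],y+b[1],.006)[:2] for x,y in zip(xs,ys)]);print(n,len(P),P.mean(0),np.ptp(P,0))
need(.6212,-.2044,.1,1.253,5)
E
```

```text
side 618 [ 0.61626152 -0.20466959] [0.1019652  0.05982138]
scene 446 [ 0.61919345 -0.20516859] [0.08500896 0.05781629]
t=26.02 pos [ 0.5538 -0.0636  0.103 ] rpy [ 3.1377e+00 -1.1000e-03  1.2577e+00] F [ 0.1 -0.7 -0.5] w 0.564
per row /5: t [ 0.449 -0.939 -0.02 ] a [ 0.     0.007 -0.008]
```

```bash
python3 - <<'E'
from h import *
for n,c in (("side",(260,367)),("scene",(192,206))):
    p=cv2.imread(f"pics/{'e2' if n=='side' else 'e3'}.png").mean(2);q=snap(n)
    _,lab=cv2.connectedComponents((p<110).astype(np.uint8),connectivity=4);ys,xs=np.nonzero(lab==lab[c[1],c[0]])
    P=np.array([onz(q,x,y,.006)[:2] for x,y in zip(xs,ys)]);print(n,len(P),P.mean(0),np.ptp(P,0))
E
python3 -m inch '[{"tx":0.46,"ty":-0.94,"tz":0.03,"ax":0,"ay":0.01,"az":0,"hand":-1},{"tx":0.46,"ty":-0.94,"tz":0.03,"ax":0,"ay":0,"az":0,"hand":-1},{"tx":0.46,"ty":-0.94,"tz":0.03,"ax":0,"ay":0,"az":0,"hand":-1},{"tx":0.46,"ty":-0.94,"tz":0,"ax":0,"ay":-0.02,"az":0,"hand":-1},{"tx":0.46,"ty":-0.85,"tz":0,"ax":0,"ay":-0.04,"az":0,"hand":-1},{"tx":0,"ty":0,"tz":0,"ax":0,"ay":0,"az":0,"hand":-1}]' 80
python3 - <<'E'
from h import *
need(.6212,-.2044,.03,1.253,3)
p=snap("wrist");z=manip.get_state()["tool_pos"][2]+.012
print(face(p,"green",(100,150,540,420),z)[0])
E
```

```text
side 536 [ 0.62356459 -0.20559741] [0.05868976 0.05982138]
scene 413 [ 0.62286211 -0.20538322] [0.05980408 0.05781629]
time_s: 26.88
tool_pos: [0.6248, -0.2024, 0.1051]
eef_rot: [3.133, -0.003, 1.263]
ft_force: [-0.8, 0.8, -0.3]
grip_width: 0.562
t=26.88 pos [ 0.6248 -0.2024  0.1051] rpy [ 3.1329 -0.0034  1.2635] F [-0.8  0.8 -0.3] w 0.562
per row /3: t [-0.039 -0.022 -0.834] a [-0.001  0.026 -0.029]
[ 0.62348363 -0.20166207]
```

```bash
python3 -m inch '[{"tx":-0.03,"ty":-0.1,"tz":-0.7,"ax":0,"ay":0.05,"az":-0.06,"hand":-1},{"tx":0,"ty":-0.02,"tz":-0.8,"ax":0,"ay":0.03,"az":-0.03,"hand":-1},{"tx":0,"ty":0,"tz":-0.7,"ax":0,"ay":0,"az":0,"hand":-1},{"tx":0,"ty":0,"tz":-0.2,"ax":0,"ay":0,"az":0,"hand":-1},{"tx":0,"ty":0,"tz":0,"ax":0,"ay":0,"az":0,"hand":-1}]' 80
python3 - <<'E'
from h import *
need(.624,-.2055,.010,1.253,1)
E
```

```text
time_s: 27.55
tool_pos: [0.6208, -0.2008, 0.0269]
eef_rot: [-3.136, -0.001, 1.256]
ft_force: [-0.3, -0.2, -0.5]
grip_width: 0.563
t=27.55 pos [ 0.6208 -0.2008  0.0269] rpy [-3.1359e+00 -5.0000e-04  1.2559e+00] F [-0.3 -0.2 -0.5] w 0.563
per row /1: t [ 0.105 -0.156 -0.563] a [-0.019 -0.044 -0.024]
```

```bash
python3 -m inch '[{"tx":0.1,"ty":-0.16,"tz":-0.1,"ax":-0.02,"ay":-0.04,"az":-0.02,"hand":-1},{"tx":0,"ty":0,"tz":-0.2,"ax":0,"ay":0,"az":0,"hand":-1},{"tx":0,"ty":0,"tz":0,"ax":0,"ay":0,"az":0,"hand":-1}]' 80
python3 - <<'E'
from h import *
need(.624,-.2055,.010,1.253,1)
E
```

```text
time_s: 27.92
tool_pos: [0.6248, -0.206, 0.0189]
eef_rot: [3.139, 0.0, 1.254]
ft_force: [-0.9, -0.1, -0.9]
grip_width: 0.561
t=27.93 pos [ 0.6248 -0.206   0.0189] rpy [3.1393e+00 3.0000e-04 1.2536e+00] F [-0.9 -0.1 -0.9] w 0.561
per row /1: t [-0.027  0.016 -0.297] a [ 0.008  0.017 -0.005]
```

```bash
python3 -m inch '[{"tx":-0.02,"ty":0.01,"tz":-0.15,"ax":0.01,"ay":0.02,"az":0,"hand":-1},{"tx":0,"ty":0,"tz":-0.1,"ax":0,"ay":0,"az":0,"hand":-1},{"tx":0,"ty":0,"tz":0,"ax":0,"ay":0,"az":0,"hand":-1}]' 80; python3 -m inch '[{"tx":0,"ty":0,"tz":-0.05,"ax":0,"ay":0,"az":0,"hand":-1},{"tx":0,"ty":0,"tz":0,"ax":0,"ay":0,"az":0,"hand":-1}]' 80
```

```text
time_s: 28.3
tool_pos: [0.6244, -0.2058, 0.0114]
eef_rot: [3.142, -0.0, 1.253]
ft_force: [0.2, 0.5, -0.2]
grip_width: 0.563
time_s: 28.55
tool_pos: [0.6245, -0.2058, 0.01]
eef_rot: [3.141, -0.0, 1.253]
ft_force: [-0.9, -0.5, -0.5]
grip_width: 0.567
```

```bash
python3 -m inch '[{"tx":0,"ty":0,"tz":0,"ax":0,"ay":0,"az":0,"hand":1},{"tx":0,"ty":0,"tz":0,"ax":0,"ay":0,"az":0,"hand":1},{"tx":0,"ty":0,"tz":0,"ax":0,"ay":0,"az":0,"hand":1},{"tx":0,"ty":0,"tz":0,"ax":0,"ay":0,"az":0,"hand":1},{"tx":0,"ty":0,"tz":0.6,"ax":0,"ay":0,"az":0,"hand":1},{"tx":0,"ty":0,"tz":1,"ax":0,"ay":0,"az":0,"hand":1},{"tx":0,"ty":0,"tz":1,"ax":0,"ay":0,"az":0,"hand":1},{"tx":0,"ty":0,"tz":0.5,"ax":0,"ay":0,"az":0,"hand":1},{"tx":0,"ty":0,"tz":0,"ax":0,"ay":0,"az":0,"hand":1}]' 80
python3 - <<'E'
from h import *
p=snap("wrist","e5");print(face(p,"green",(100,150,540,420),.022)[0])
need(.4724,.0047,.11,1.253,8)
E
```

```text
time_s: 29.68
tool_pos: [0.6247, -0.2059, 0.1101]
eef_rot: [3.138, -0.0, 1.253]
ft_force: [0.1, 0.7, -0.9]
grip_width: 1.002
[ 0.62383592 -0.20513807]
t=29.73 pos [ 0.6244 -0.2058  0.1092] rpy [ 3.1395e+00 -1.0000e-04  1.2534e+00] F [ 0.5 -0.   0.1] w 0.999
per row /8: t [-0.633  0.877  0.003] a [ 0.001  0.002 -0.   ]
```

View pics/e5.png

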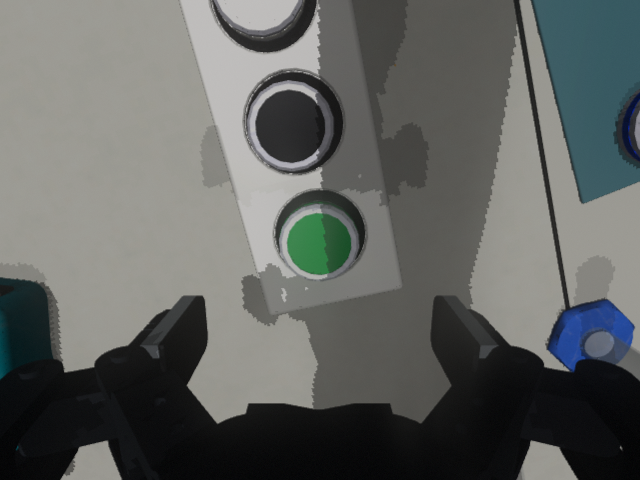

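```bash
python3 -m inch '[{"tx":-0.5,"ty":0.9,"tz":0.02,"ax":0,"ay":0.01,"az":0,"hand":1},{"tx":-0.65,"ty":0.9,"tz":0.02,"ax":0,"ay":0,"az":0,"hand":1},{"tx":-0.65,"ty":0.9,"tz":0.02,"ax":0,"ay":0,"az":0,"hand":1},{"tx":-0.65,"ty":0.9,"tz":0,"ax":0,"ay":0,"az":0,"hand":1},{"tx":-0.65,"ty":0.9,"tz":0,"ax":0,"ay":0,"az":0,"hand":1},{"tx":-0.65,"ty":0.9,"tz":0,"ax":0,"ay":0,"az":0,"hand":1},{"tx":-0.65,"ty":0.9,"tz":0,"ax":0,"ay":0,"az":0,"hand":1},{"tx":-0.6,"ty":0.7,"tz":0,"ax":0,"ay":0,"az":0,"hand":1},{"tx":0,"ty":0,"tz":0,"ax":0,"ay":0,"az":0,"hand":1}]' 80
python3 - <<'E'
from h import *
p=snap("wrist","f1");f=face(p,"yellow",(100,150,540,420),.021);print(f[0],f[2])
need(f[0][0]+.0005,f[0][1],.03,1.253,3)
p=snap("side","f2");q=snap("scene")
a=p["img"][280:400,180:300,::-1];b=q["img"][140:260,150:270,::-1]
cv2.imwrite("pics/f2c.png",cv2.resize(np.hstack([a,b]),None,fx=3.3,fy=3.3,interpolation=2))
E
```

```text
time_s: 30.85
tool_pos: [0.4638, 0.0104, 0.0975]
eef_rot: [-3.126, 0.003, 1.253]
ft_force: [0.2, -0.3, -0.2]
grip_width: 0.999
[0.4721659  0.00461164] [313.91269099 268.11256626]
t=30.90 pos [0.4643 0.0098 0.0975] rpy [-3.1257  0.0034  1.2522] F [ 0.2 -0.1  1. ] w 1.0
per row /3: t [ 0.093 -0.058 -0.75 ] a [-0.005 -0.045  0.002]
```

View pics/f2c.png

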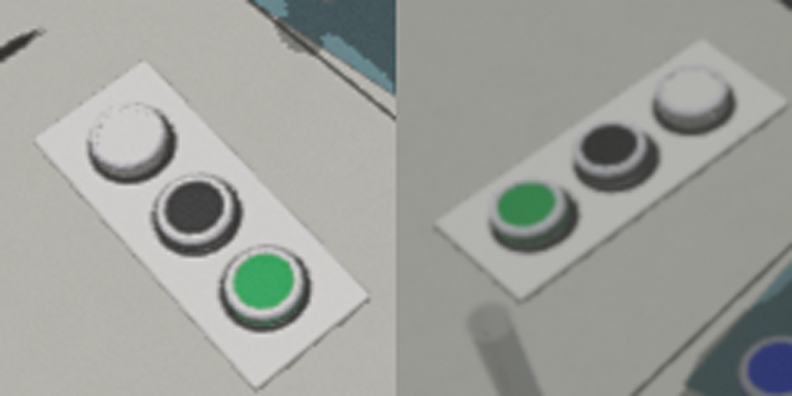

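View pics/f1.png

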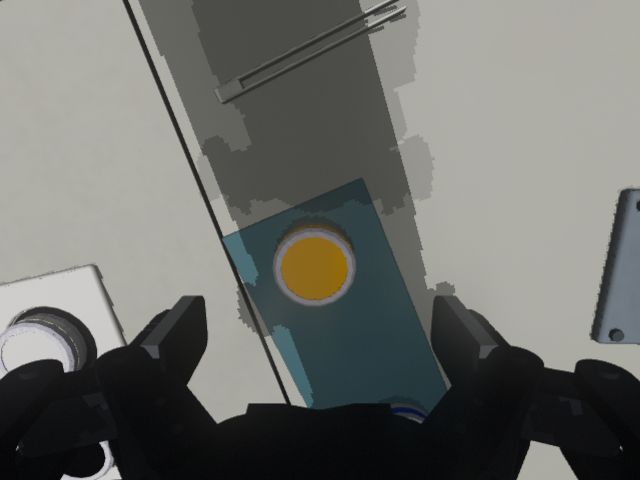

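```bash
python3 -m inch '[{"tx":0.2,"ty":-0.15,"tz":-0.7,"ax":-0.02,"ay":-0.09,"az":0,"hand":1},{"tx":0.1,"ty":-0.05,"tz":-0.7,"ax":0,"ay":-0.05,"az":0,"hand":1},{"tx":0.05,"ty":0,"tz":-0.5,"ax":0,"ay":-0.02,"az":0,"hand":1},{"tx":0,"ty":0,"tz":0,"ax":0,"ay":0,"az":0,"hand":1}]' 80
python3 - <<'E'
from h import *
need(.473,.0043,.0075,1.253,1)
E
```

```text
time_s: 31.5
tool_pos: [0.4775, 0.0005, 0.0384]
eef_rot: [3.138, -0.0, 1.247]
ft_force: [-0.7, 0.1, 0.0]
grip_width: 1.0
t=31.50 pos [0.4775 0.0005 0.0384] rpy [ 3.1377e+00 -1.0000e-04  1.2475e+00] F [-0.7  0.1  0. ] w 1.0
per row /1: t [-0.15   0.126 -1.029] a [0.01  0.031 0.046]
```

```bash
python3 -m inch '[{"tx":-0.15,"ty":0.12,"tz":-0.3,"ax":0.01,"ay":0.03,"az":0.04,"hand":1},{"tx":0,"ty":0,"tz":-0.4,"ax":0,"ay":0,"az":0,"hand":1},{"tx":0,"ty":0,"tz":-0.3,"ax":0,"ay":0,"az":0,"hand":1},{"tx":0,"ty":0,"tz":0,"ax":0,"ay":0,"az":0,"hand":1}]' 80
python3 - <<'E'
from h import *
need(.473,.0043,.0075,1.253,1)
E
```

```text
time_s: 32.0
tool_pos: [0.4733, 0.0043, 0.0074]
eef_rot: [3.141, -0.0, 1.253]
ft_force: [0.0, 0.2, 0.1]
grip_width: 1.003
t=32.00 pos [0.4733 0.0043 0.0074] rpy [ 3.1407e+00 -4.0000e-04  1.2526e+00] F [0.  0.2 0.1] w 1.003
per row /1: t [-0.009 -0.002  0.004] a [-0.001  0.008  0.004]
```

```bash
python3 -m inch '[{"tx":0,"ty":0,"tz":-0.05,"ax":0,"ay":0,"az":0,"hand":-1},{"tx":0,"ty":0,"tz":0,"ax":0,"ay":0,"az":0,"hand":-1},{"tx":0,"ty":0,"tz":0,"ax":0,"ay":0,"az":0,"hand":-1},{"tx":0,"ty":0,"tz":0,"ax":0,"ay":0,"az":0,"hand":-1},{"tx":0,"ty":0,"tz":0,"ax":0,"ay":0,"az":0,"hand":-1}]' 80
python3 - <<'E'
from h import *
need(.473,.0043,.0075,1.253,1)
p=snap("wrist");s=manip.get_state()["tool_pos"];f=face(p,"yellow",(100,150,540,420),.021);print(f[1:3],f[0]-s[:2])
E
```

```text
time_s: 32.62
tool_pos: [0.4742, 0.0044, 0.0074]
eef_rot: [3.138, -0.001, 1.253]
ft_force: [0.2, -0.3, -1.1]
grip_width: 0.566
t=32.62 pos [0.4742 0.0044 0.0074] rpy [ 3.1384e+00 -1.2000e-03  1.2527e+00] F [ 0.2 -0.3 -1.1] w 0.566
per row /1: t [-0.041 -0.003  0.002] a [-0.001  0.028  0.003]
(np.int32(8281), array([318.84132351, 316.78734452])) [-0.00149514  0.00088067]
```

```bash
python3 -m inch '[{"tx":0,"ty":0,"tz":0.4,"ax":0,"ay":0,"az":0,"hand":-1},{"tx":0,"ty":0,"tz":0.9,"ax":0,"ay":0,"az":0,"hand":-1},{"tx":0,"ty":0,"tz":1,"ax":0,"ay":0,"az":0,"hand":-1},{"tx":0,"ty":0,"tz":1,"ax":0,"ay":0,"az":0,"hand":-1},{"tx":0.1,"ty":0.4,"tz":1,"ax":0,"ay":0,"az":0,"hand":-1},{"tx":0.35,"ty":0.9,"tz":0.8,"ax":0,"ay":0,"az":0,"hand":-1},{"tx":0.35,"ty":0.9,"tz":0.2,"ax":0,"ay":0,"az":0,"hand":-1},{"tx":0.35,"ty":0.9,"tz":0,"ax":0,"ay":0,"az":0,"hand":-1},{"tx":0.35,"ty":0.9,"tz":0,"ax":0,"ay":0,"az":0,"hand":-1},{"tx":0.35,"ty":0.9,"tz":0,"ax":0,"ay":0,"az":0,"hand":-1}]' 80
python3 - <<'E'
from h import *
need(.5524,.2291,.15,1.253,4)
E
```

```text
time_s: 33.92
tool_pos: [0.5304, 0.1544, 0.18]
eef_rot: [3.133, -0.004, 1.249]
ft_force: [0.2, 1.2, -0.7]
grip_width: 0.563
t=33.92 pos [0.5304 0.1544 0.18  ] rpy [ 3.133  -0.0042  1.2491] F [ 0.2  1.2 -0.7] w 0.563
per row /4: t [ 0.184  0.622 -0.25 ] a [-0.003  0.02   0.008]
```

```bash
python3 -m inch '[{"tx":0.2,"ty":0.7,"tz":0,"ax":0,"ay":0.03,"az":0.01,"hand":-1},{"tx":0.2,"ty":0.7,"tz":0,"ax":0,"ay":0.02,"az":0.01,"hand":-1},{"tx":0.2,"ty":0.7,"tz":-0.2,"ax":0,"ay":0.02,"az":0,"hand":-1},{"tx":0.1,"ty":0.3,"tz":-0.5,"ax":0,"ay":0,"az":0,"hand":-1},{"tx":0,"ty":0,"tz":-0.5,"ax":0,"ay":0,"az":0,"hand":-1},{"tx":0,"ty":0,"tz":0,"ax":0,"ay":0,"az":0,"hand":-1}]' 80
python3 - <<'E'
from h import *
need(.5524,.2291,.125,1.253,2)
E
```

```text
time_s: 34.67
tool_pos: [0.5516, 0.2301, 0.1416]
eef_rot: [-3.14, 0.0, 1.253]
ft_force: [0.1, 0.5, -0.3]
grip_width: 0.57
t=34.67 pos [0.5516 0.2301 0.1416] rpy [-3.1404e+00  3.0000e-04  1.2530e+00] F [ 0.1  0.5 -0.3] w 0.57
per row /2: t [ 0.013 -0.017 -0.276] a [-0.    -0.005 -0.   ]
```

```bash
python3 -m inch '[{"tx":0.02,"ty":-0.03,"tz":-0.3,"ax":0,"ay":-0.01,"az":0,"hand":-1},{"tx":0,"ty":0,"tz":-0.3,"ax":0,"ay":0,"az":0,"hand":-1},{"tx":0,"ty":0,"tz":-0.2,"ax":0,"ay":0,"az":0,"hand":-1},{"tx":0,"ty":0,"tz":0,"ax":0,"ay":0,"az":0,"hand":-1}]' 100
python3 - <<'E'
from h import *
need(.5524,.2291,.105,1.253,1)
p=snap("wrist");f=face(p,"yellow",(100,150,540,420),.021);print(f[1:3])
E
```

```text
time_s: 35.17
tool_pos: [0.5522, 0.2277, 0.1165]
eef_rot: [3.141, -0.0, 1.251]
ft_force: [0.0, 0.0, -1.0]
grip_width: 0.554
t=35.17 pos [0.5522 0.2277 0.1165] rpy [ 3.1410e+00 -3.0000e-04  1.2512e+00] F [ 0.  0. -1.] w 0.554
per row /1: t [ 0.007  0.048 -0.383] a [-0.001  0.005  0.015]
(np.int32(7429), array([319.93094629, 320.29357922]))
```

```bash
python3 -m inch '[{"tx":0.01,"ty":0.05,"tz":-0.1,"ax":0,"ay":0,"az":0.01,"hand":-1},{"tx":0,"ty":0,"tz":-0.2,"ax":0,"ay":0,"az":0,"hand":-1},{"tx":0,"ty":0,"tz":-0.15,"ax":0,"ay":0,"az":0,"hand":-1},{"tx":0,"ty":0,"tz":0,"ax":0,"ay":0,"az":0,"hand":-1}]' 100
python3 - <<'E'
from h import *
need(.5524,.2291,.09,1.253,1)
E
```

```text
time_s: 35.72
tool_pos: [0.5529, 0.2296, 0.103]
eef_rot: [3.14, -0.001, 1.253]
ft_force: [-0.9, -0.1, -0.8]
grip_width: 0.561
t=35.73 pos [0.5529 0.2296 0.103 ] rpy [ 3.1400e+00 -1.2000e-03  1.2527e+00] F [-0.9 -0.1 -0.8] w 0.561
per row /1: t [-0.017 -0.017 -0.432] a [-0.006  0.016  0.002]
```

```bash
python3 -m inch '[{"tx":-0.02,"ty":-0.02,"tz":-0.2,"ax":0,"ay":0.02,"az":0,"hand":-1},{"tx":0,"ty":0,"tz":0,"ax":0,"ay":0,"az":0,"hand":-1}]' 100;python3 -m inch '[{"tx":0,"ty":0,"tz":-0.2,"ax":0,"ay":0,"az":0,"hand":-1},{"tx":0,"ty":0,"tz":0,"ax":0,"ay":0,"az":0,"hand":-1}]' 100;python3 -m inch '[{"tx":0,"ty":0,"tz":-0.2,"ax":0,"ay":0,"az":0,"hand":-1},{"tx":0,"ty":0,"tz":0,"ax":0,"ay":0,"az":0,"hand":-1}]' 100
python3 - <<'E'
from h import *
need(.5524,.2291,.0769,1.253,1)
p=snap("wrist","g1");f=face(p,"yellow",(100,150,540,420),.021);print(f[1:3])
E
```

```text
time_s: 35.98
tool_pos: [0.5529, 0.2291, 0.0975]
eef_rot: [3.141, -0.001, 1.253]
ft_force: [0.5, -0.4, 4.0]
grip_width: 0.555
time_s: 36.22
tool_pos: [0.5531, 0.2292, 0.0918]
eef_rot: [3.14, -0.002, 1.253]
ft_force: [-0.6, -0.3, -0.5]
grip_width: 0.554
time_s: 36.48
tool_pos: [0.5531, 0.2291, 0.0852]
eef_rot: [3.14, -0.002, 1.253]
ft_force: [-0.1, -0.1, -0.9]
grip_width: 0.559
t=36.48 pos [0.5531 0.2291 0.0852] rpy [ 3.1403e+00 -1.9000e-03  1.2527e+00] F [-0.1 -0.1 -0.9] w 0.559
per row /1: t [-0.023 -0.001 -0.278] a [-0.012  0.015  0.003]
(np.int32(7483), array([319.63276761, 320.18147802]))
```

View pics/g1.png

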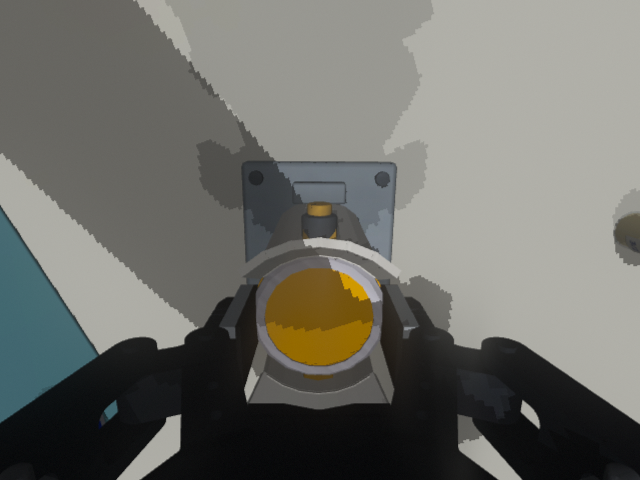

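```bash
python3 -m inch '[{"tx":-0.02,"ty":0,"tz":-0.15,"ax":-0.01,"ay":0.02,"az":0,"hand":-1},{"tx":0,"ty":0,"tz":-0.12,"ax":0,"ay":0,"az":0,"hand":-1},{"tx":0,"ty":0,"tz":0,"ax":0,"ay":0,"az":0,"hand":-1}]' 100
python3 - <<'E'
from h import *
need(.5524,.2291,.0769,1.253,1)
p=snap("wrist");f=face(p,"yellow",(100,150,540,420),.021);print(f[1:3])
E
```

```text
time_s: 36.9
tool_pos: [0.5526, 0.2291, 0.077]
eef_rot: [-3.141, -0.0, 1.253]
ft_force: [-0.2, 0.9, 1.1]
grip_width: 0.565
t=36.90 pos [0.5526 0.2291 0.077 ] rpy [-3.1412e+00 -1.0000e-04  1.2525e+00] F [-0.2  0.9  1.1] w 0.565
per row /1: t [-0.007 -0.001 -0.003] a [-0.001 -0.003  0.004]
(np.int32(7592), array([319.56401475, 319.77673867]))
```

```bash
python3 -m inch '[{"tx":0,"ty":0,"tz":0,"ax":0,"ay":0,"az":0,"hand":1},{"tx":0,"ty":0,"tz":0,"ax":0,"ay":0,"az":0,"hand":1},{"tx":0,"ty":0,"tz":0,"ax":0,"ay":0,"az":0,"hand":1},{"tx":0,"ty":0,"tz":0,"ax":0,"ay":0,"az":0,"hand":1},{"tx":0,"ty":0,"tz":0,"ax":0,"ay":0,"az":0,"hand":1}]' 100
python3 - <<'E'
from h import *
need(.5524,.2291,.13,1.253,2)
p=snap("wrist","g2");f=face(p,"yellow",(100,150,540,420),.094);print(f[:3])
p=snap("side");f=face(p,"yellow",(345,198,380,225),.094);print(f[:3])
E
```

```text
time_s: 37.58
tool_pos: [0.5523, 0.2291, 0.0771]
eef_rot: [-3.141, 0.0, 1.253]
ft_force: [0.5, -0.4, 1.1]
grip_width: 0.999
t=37.58 pos [0.5523 0.2291 0.0771] rpy [-3.1407e+00  1.0000e-04  1.2527e+00] F [ 0.5 -0.4  1.1] w 0.999
per row /2: t [ 0.001 -0.001  0.881] a [-0.001 -0.003  0.001]
(array([0.55327165, 0.2299165 ]), np.int32(7566), array([320.61379857, 326.67129262]))
(array([0.55123094, 0.22884785]), np.int32(144), array([364.42361111, 211.63194444]))
```

View pics/g2.png

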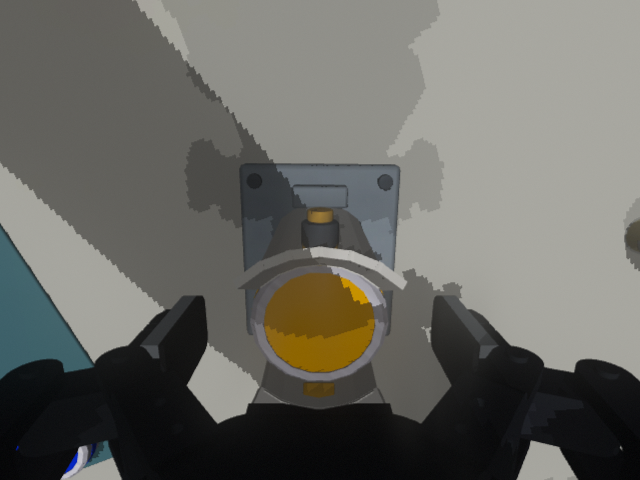

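```bash
python3 -m inch '[{"tx":0,"ty":0,"tz":0.8,"ax":0,"ay":0,"az":0,"hand":1},{"tx":0,"ty":0,"tz":1,"ax":0,"ay":0,"az":0,"hand":1},{"tx":0,"ty":0,"tz":0.8,"ax":0,"ay":0,"az":0,"hand":1},{"tx":0.3,"ty":-0.9,"tz":0.2,"ax":0,"ay":0.01,"az":0,"hand":1},{"tx":0.3,"ty":-0.9,"tz":0,"ax":0,"ay":0,"az":0,"hand":1},{"tx":0.3,"ty":-0.9,"tz":0,"ax":0,"ay":0,"az":0,"hand":1},{"tx":0.3,"ty":-0.9,"tz":0,"ax":0,"ay":0,"az":0,"hand":1},{"tx":0.3,"ty":-0.9,"tz":-0.3,"ax":0,"ay":0,"az":0,"hand":1},{"tx":0.3,"ty":-0.9,"tz":-0.4,"ax":0,"ay":0,"az":0,"hand":1},{"tx":0.2,"ty":-0.7,"tz":-0.5,"ax":0,"ay":0,"az":0,"hand":1}]' 80
python3 - <<'E'
from h import *
p=snap("wrist","h1");f=face(p,"blue",(250,100,440,420),.021);print(f[:3])
need(.6198,.0212,.05,1.253,3)
E
```

```text
time_s: 38.92
tool_pos: [0.6139, 0.0419, 0.1284]
eef_rot: [3.141, -0.001, 1.256]
ft_force: [0.2, -0.0, 0.5]
grip_width: 1.003
(array([0.61886002, 0.02144476]), np.int32(2538), array([292.18163909, 253.06146572]))
t=38.98 pos [0.6135 0.0398 0.1257] rpy [-3.1401e+00  1.1000e-03  1.2547e+00] F [ 0.4 -1.  -3. ] w 0.999
per row /3: t [ 0.07  -0.207 -0.841] a [ 0.002 -0.005 -0.005]
```

View pics/h1.png

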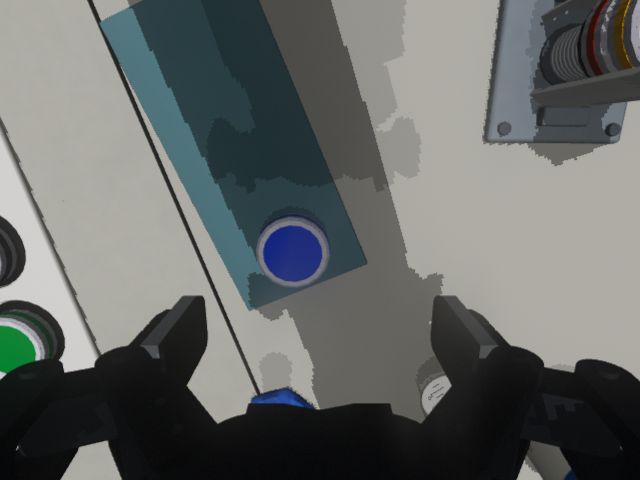

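```bash
python3 - <<'E'
from h import *
p=snap("scene","h2")
print(onz(p,199,286,0),onz(p,240,336,0))
need(.6198,.0212,.05,1.253,3)
cv2.imwrite("pics/h2c.png",cv2.resize(p["img"][130:350,120:400,::-1],None,fx=2.6,fy=2.6))
E
```

```text
[ 0.75824299 -0.04246131  0.        ] [0.78690672 0.09926719 0.        ]
t=39.02 pos [0.613  0.0411 0.1263] rpy [-3.1393e+00  8.0000e-04  1.2544e+00] F [-0.9 -0.5 -0.1] w 0.997
per row /3: t [ 0.076 -0.222 -0.848] a [ 0.    -0.007 -0.004]
```

View pics/h2c.png

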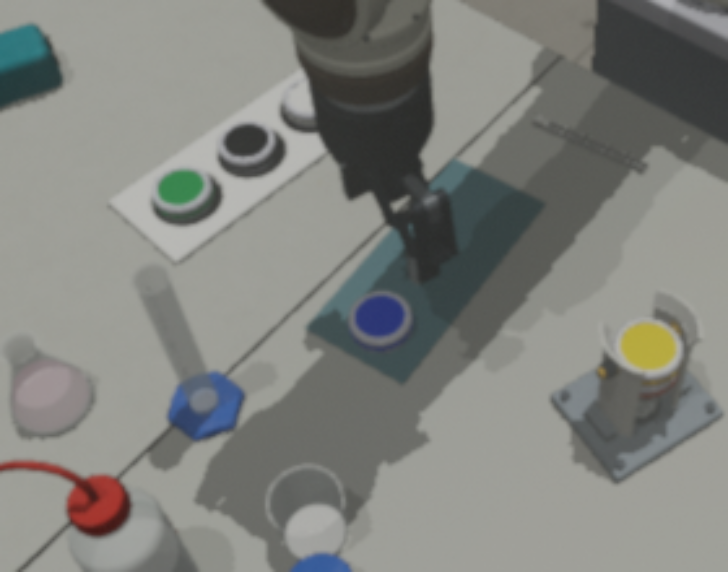

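```bash
python3 -m inch '[{"tx":0.1,"ty":-0.35,"tz":-0.5,"ax":0,"ay":-0.01,"az":0,"hand":1},{"tx":0.08,"ty":-0.25,"tz":-0.8,"ax":0,"ay":0,"az":0,"hand":1},{"tx":0.04,"ty":-0.05,"tz":-0.8,"ax":0,"ay":0,"az":0,"hand":1},{"tx":0,"ty":0,"tz":-0.4,"ax":0,"ay":0,"az":0,"hand":1},{"tx":0,"ty":0,"tz":0,"ax":0,"ay":0,"az":0,"hand":1}]' 80
python3 - <<'E'
from h import *
need(.6195,.0211,.0075,1.253,1)
E
```

```text
time_s: 39.65
tool_pos: [0.6194, 0.0219, 0.047]
eef_rot: [-3.14, 0.0, 1.257]
ft_force: [-0.4, 0.4, 0.3]
grip_width: 1.0
t=39.65 pos [0.6194 0.0219 0.047 ] rpy [-3.1403e+00  1.0000e-04  1.2568e+00] F [-0.4  0.4  0.3] w 1.0
per row /1: t [ 0.005 -0.026 -1.318] a [-0.003 -0.01  -0.031]
```

```bash
python3 -m inch '[{"tx":0,"ty":-0.02,"tz":-0.5,"ax":0,"ay":-0.01,"az":-0.03,"hand":1},{"tx":0,"ty":0,"tz":-0.5,"ax":0,"ay":0,"az":0,"hand":1},{"tx":0,"ty":0,"tz":-0.3,"ax":0,"ay":0,"az":0,"hand":1},{"tx":0,"ty":0,"tz":0,"ax":0,"ay":0,"az":0,"hand":1}]' 80
python3 - <<'E'
from h import *
need(.6195,.0211,.0075,1.253,1)
E
```

```text
time_s: 40.15
tool_pos: [0.6199, 0.0217, 0.0067]
eef_rot: [3.14, -0.001, 1.254]
ft_force: [0.4, 0.2, 0.2]
grip_width: 0.998
t=40.15 pos [0.6199 0.0217 0.0067] rpy [ 3.1399e+00 -1.0000e-03  1.2537e+00] F [0.4 0.2 0.2] w 0.998
per row /1: t [-0.014 -0.02   0.027] a [-0.003  0.016 -0.006]
```

```bash
python3 -m inch '[{"tx":0,"ty":-0.01,"tz":0,"ax":0,"ay":0.01,"az":0,"hand":-1},{"tx":0,"ty":0,"tz":0,"ax":0,"ay":0,"az":0,"hand":-1},{"tx":0,"ty":0,"tz":0,"ax":0,"ay":0,"az":0,"hand":-1},{"tx":0,"ty":0,"tz":0,"ax":0,"ay":0,"az":0,"hand":-1},{"tx":0,"ty":0,"tz":0,"ax":0,"ay":0,"az":0,"hand":-1}]' 80
python3 - <<'E'
from h import *
need(.5524,.2291,.0075,1.253,1)
p=snap("wrist");s=manip.get_state()["tool_pos"];f=face(p,"blue",(220,250,420,420),.021);print(f[1:3],f[0]-s[:2])
E
python3 -m inch '[{"tx":0,"ty":0,"tz":0.4,"ax":0,"ay":0,"az":0,"hand":-1},{"tx":0,"ty":0,"tz":0.9,"ax":0,"ay":0,"az":0,"hand":-1},{"tx":0,"ty":0,"tz":1,"ax":0,"ay":0,"az":0,"hand":-1},{"tx":0,"ty":0,"tz":1,"ax":0,"ay":0,"az":0,"hand":-1},{"tx":-0.1,"ty":0.3,"tz":1,"ax":0,"ay":0,"az":0,"hand":-1},{"tx":-0.3,"ty":0.9,"tz":0.8,"ax":0,"ay":0,"az":0,"hand":-1},{"tx":-0.3,"ty":0.9,"tz":0.2,"ax":0,"ay":0,"az":0,"hand":-1},{"tx":-0.3,"ty":0.9,"tz":0,"ax":0,"ay":0,"az":0,"hand":-1},{"tx":-0.3,"ty":0.9,"tz":0,"ax":0,"ay":0,"az":0,"hand":-1}]' 80
python3 - <<'E'
from h import *
need(.5524,.2291,.15,1.253,3)
E
```

```text
time_s: 40.78
tool_pos: [0.621, 0.0214, 0.0086]
eef_rot: [3.138, -0.002, 1.254]
ft_force: [0.1, 0.1, -0.7]
grip_width: 0.565
t=40.77 pos [0.621  0.0214 0.0086] rpy [ 3.1385e+00 -1.6000e-03  1.2536e+00] F [ 0.1  0.1 -0.7] w 0.565
per row /1: t [-2.287  6.924 -0.036] a [-0.004  0.029 -0.005]
(np.int32(8184), array([318.75769795, 315.48949169])) [-0.00145271  0.00086931]
time_s: 41.95
tool_pos: [0.5806, 0.1397, 0.1797]
eef_rot: [3.135, -0.004, 1.25]
ft_force: [0.8, 0.8, 0.1]
grip_width: 0.564
t=41.95 pos [0.5806 0.1397 0.1797] rpy [ 3.1346 -0.0038  1.2501] F [0.8 0.8 0.1] w 0.564
per row /3: t [-0.313  0.993 -0.33 ] a [-0.004  0.022  0.008]
```

```bash
python3 -m inch '[{"tx":-0.25,"ty":0.8,"tz":0,"ax":0,"ay":0.03,"az":0.01,"hand":-1},{"tx":-0.25,"ty":0.8,"tz":0,"ax":0,"ay":0.02,"az":0.01,"hand":-1},{"tx":-0.25,"ty":0.8,"tz":0,"ax":0,"ay":0.02,"az":0,"hand":-1},{"tx":-0.2,"ty":0.55,"tz":-0.4,"ax":0,"ay":0,"az":0,"hand":-1},{"tx":0,"ty":0.05,"tz":-0.5,"ax":0,"ay":0,"az":0,"hand":-1},{"tx":0,"ty":0,"tz":0,"ax":0,"ay":0,"az":0,"hand":-1}]' 80
python3 - <<'E'
from h import *
need(.5524,.2291,.125,1.253,2)
E
```

```text
time_s: 42.7
tool_pos: [0.5503, 0.2337, 0.1545]
eef_rot: [3.14, -0.003, 1.255]
ft_force: [-0.0, -0.0, -0.7]
grip_width: 0.561
t=42.70 pos [0.5503 0.2337 0.1545] rpy [ 3.1403e+00 -2.7000e-03  1.2547e+00] F [-0.  -0.  -0.7] w 0.561
per row /2: t [ 0.035 -0.076 -0.491] a [-0.009  0.009 -0.007]
```

```bash
python3 -m inch '[{"tx":0.06,"ty":-0.13,"tz":-0.3,"ax":-0.01,"ay":0.01,"az":-0.01,"hand":-1},{"tx":0,"ty":0,"tz":-0.4,"ax":0,"ay":0,"az":0,"hand":-1},{"tx":0,"ty":0.02,"tz":-0.3,"ax":0,"ay":0,"az":0,"hand":-1},{"tx":0,"ty":0,"tz":0,"ax":0,"ay":0,"az":0,"hand":-1}]' 100
python3 - <<'E'
from h import *
need(.5524,.2291,.11,1.253,1)
E
```

```text
time_s: 43.2
tool_pos: [0.5526, 0.228, 0.1219]
eef_rot: [-3.142, -0.0, 1.251]
ft_force: [-0.2, 0.5, -0.8]
grip_width: 0.558
t=43.20 pos [0.5526 0.228  0.1219] rpy [-3.1416e+00 -1.0000e-04  1.2507e+00] F [-0.2  0.5 -0.8] w 0.558
per row /1: t [-0.008  0.037 -0.395] a [-0.001  0.     0.019]
```

```bash
python3 -m inch '[{"tx":0,"ty":0.04,"tz":-0.2,"ax":0,"ay":0,"az":0.02,"hand":-1},{"tx":0,"ty":0,"tz":-0.2,"ax":0,"ay":0,"az":0,"hand":-1},{"tx":0,"ty":0,"tz":-0.15,"ax":0,"ay":0,"az":0,"hand":-1},{"tx":0,"ty":0,"tz":0,"ax":0,"ay":0,"az":0,"hand":-1}]' 100
python3 - <<'E'
from h import *
need(.5524,.2291,.0781,1.253,1)
E
```

```text
time_s: 43.7
tool_pos: [0.5528, 0.2295, 0.1047]
eef_rot: [3.141, -0.001, 1.254]
ft_force: [0.4, -0.4, -0.2]
grip_width: 0.555
t=43.70 pos [0.5528 0.2295 0.1047] rpy [ 3.1410e+00 -7.0000e-04  1.2536e+00] F [ 0.4 -0.4 -0.2] w 0.555
per row /1: t [-0.014 -0.014 -0.888] a [-0.004  0.007 -0.005]
```

```bash
python3 -m inch '[{"tx":-0.01,"ty":-0.01,"tz":-0.2,"ax":0,"ay":0.01,"az":0,"hand":-1},{"tx":0,"ty":0,"tz":0,"ax":0,"ay":0,"az":0,"hand":-1}]' 100;python3 -m inch '[{"tx":0,"ty":0,"tz":-0.2,"ax":0,"ay":0,"az":0,"hand":-1},{"tx":0,"ty":0,"tz":0,"ax":0,"ay":0,"az":0,"hand":-1}]' 100;python3 -m inch '[{"tx":0,"ty":0,"tz":-0.2,"ax":0,"ay":0,"az":0,"hand":-1},{"tx":0,"ty":0,"tz":0,"ax":0,"ay":0,"az":0,"hand":-1}]' 100
python3 - <<'E'
from h import *
need(.5524,.2291,.0781,1.253,1)
p=snap("wrist");f=face(p,"blue",(220,250,420,420),.021);print(f[1:3])
E
```

```text
time_s: 43.95
tool_pos: [0.5531, 0.2294, 0.0993]
eef_rot: [3.141, -0.001, 1.254]
ft_force: [0.0, -0.5, 3.1]
grip_width: 0.554
time_s: 44.2
tool_pos: [0.5534, 0.2294, 0.0938]
eef_rot: [3.14, -0.002, 1.254]
ft_force: [0.3, -0.8, -2.3]
grip_width: 0.556
time_s: 44.45
tool_pos: [0.5533, 0.2294, 0.0874]
eef_rot: [3.14, -0.002, 1.254]
ft_force: [0.1, -0.7, -0.2]
grip_width: 0.554
t=44.45 pos [0.5533 0.2294 0.0874] rpy [ 3.1399e+00 -2.0000e-03  1.2536e+00] F [ 0.1 -0.7 -0.2] w 0.554
per row /1: t [-0.031 -0.011 -0.309] a [-0.012  0.019 -0.005]
(np.int32(8139), array([318.79334071, 315.452144  ]))
```

```bash
python3 -m inch '[{"tx":-0.02,"ty":-0.01,"tz":-0.17,"ax":-0.01,"ay":0.02,"az":0,"hand":-1},{"tx":0,"ty":0,"tz":-0.13,"ax":0,"ay":0,"az":0,"hand":-1},{"tx":0,"ty":0,"tz":0,"ax":0,"ay":0,"az":0,"hand":-1}]' 100
python3 - <<'E'
from h import *
need(.5524,.2291,.0781,1.253,1)
p=snap("wrist");f=face(p,"blue",(220,250,420,420),.021);print(f[1:3])
E
```

```text
time_s: 44.88
tool_pos: [0.553, 0.2292, 0.0783]
eef_rot: [3.141, -0.001, 1.253]
ft_force: [0.2, 0.0, 1.5]
grip_width: 0.552
t=44.88 pos [0.553  0.2292 0.0783] rpy [ 3.1414e+00 -5.0000e-04  1.2535e+00] F [0.2 0.  1.5] w 0.552
per row /1: t [-0.018 -0.004 -0.006] a [-0.003  0.003 -0.004]
(np.int32(8144), array([318.79395874, 315.456778  ]))
```

```bash
python3 -m inch '[{"tx":0,"ty":0,"tz":0,"ax":0,"ay":0,"az":0,"hand":1},{"tx":0,"ty":0,"tz":0,"ax":0,"ay":0,"az":0,"hand":1},{"tx":0,"ty":0,"tz":0,"ax":0,"ay":0,"az":0,"hand":1},{"tx":0,"ty":0,"tz":0,"ax":0,"ay":0,"az":0,"hand":1},{"tx":0,"ty":0,"tz":0,"ax":0,"ay":0,"az":0,"hand":1}]' 100
python3 - <<'E'
from h import *
need(.5524,.2291,.13,1.253,2)
p=snap("wrist","i1");f=face(p,"blue",(220,250,420,420),.094);print(f[:3])
p=snap("side");f=face(p,"blue",(345,198,380,225),.094);print(f[:3])
E
```

```text
time_s: 45.55
tool_pos: [0.5527, 0.2291, 0.0784]
eef_rot: [-3.141, -0.0, 1.254]
ft_force: [0.3, 0.1, -0.2]
grip_width: 1.0
t=45.55 pos [0.5527 0.2291 0.0784] rpy [-3.1413e+00 -1.0000e-04  1.2535e+00] F [ 0.3  0.1 -0.2] w 1.0
per row /2: t [-0.005 -0.     0.86 ] a [-0.001 -0.001 -0.002]
(array([0.55204269, 0.22997262]), np.int32(8457), array([319.41031098, 321.29123803]))
(array([0.55131702, 0.22889719]), np.int32(138), array([364.46376812, 211.63768116]))
```

View pics/i1.png

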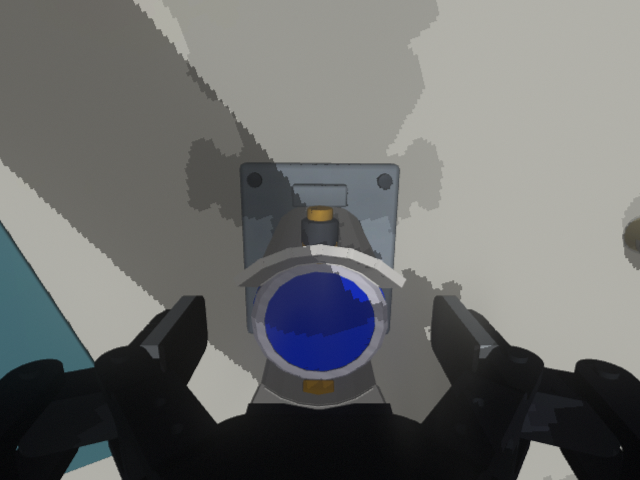

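Blue is at the resting height: its side pixel (364.5, 211.6) matches green's at the start. I'll retreat and check everything.

```bash
python3 -m inch '[{"tx":0,"ty":0,"tz":0.7,"ax":0,"ay":0,"az":0,"hand":1},{"tx":0,"ty":0,"tz":1,"ax":0,"ay":0,"az":0,"hand":1},{"tx":0,"ty":0,"tz":1,"ax":0,"ay":0,"az":0,"hand":1},{"tx":0,"ty":0,"tz":1,"ax":0,"ay":0,"az":0,"hand":1},{"tx":-0.2,"ty":-0.9,"tz":0.2,"ax":0,"ay":0,"az":0,"hand":1},{"tx":-0.4,"ty":-0.9,"tz":0,"ax":0,"ay":0,"az":0,"hand":1},{"tx":-0.5,"ty":-0.9,"tz":0,"ax":0,"ay":0,"az":0,"hand":1},{"tx":-0.5,"ty":-0.9,"tz":0,"ax":0,"ay":0,"az":0,"hand":1},{"tx":-0.4,"ty":-0.8,"tz":0,"ax":0,"ay":0,"az":0,"hand":1},{"tx":0,"ty":0,"tz":0,"ax":0,"ay":0,"az":0,"hand":1}]' 80
python3 - <<'E'
from h import *
w=snap("wrist","j1");p=snap("scene");q=snap("side")
for n,z,b,b2 in (("blue",.094,(350,245,390,285),(345,198,380,225)),("green",.022,(170,185,215,220),(240,345,280,385))):
    print(n,face(p,n,b,z)[0],face(q,n,b2,z)[0])
a=p["img"][130:330,150:410,::-1];b=q["img"][170:400,180:410,::-1]
b=cv2.resize(b,(230*200//230,200));cv2.imwrite("pics/j2.png",cv2.resize(np.hstack([a,b]),None,fx=1.7,fy=1.7,interpolation=2))
for k,z in (("black_pellet",.022),("white_pellet",.022),("vial",0.)):
  for pp in (p,q):
    for d in cams.masks_of(k,pp)[:1]:
      print(k,round(d["score"],2),np.round(d["bbox"]))
print(manip.get_state()["time_s"])
E
```

```text
time_s: 46.9
tool_pos: [0.4902, 0.0936, 0.199]
eef_rot: [3.141, 0.0, 1.254]
ft_force: [0.4, 0.2, -0.2]
grip_width: 1.004
blue [0.55213372 0.22854133] [0.55151822 0.22885133]
green [ 0.62410914 -0.20719514] [ 0.62465988 -0.20656427]
black_pellet 0.86 [201. 177. 228. 194.]
black_pellet 0.89 [226. 334. 253. 355.]
white_pellet 0.68 [362. 282. 378. 285.]
white_pellet 0.95 [205. 313. 229. 338.]
vial 0.85 [427. 344. 446. 364.]
vial 0.53 [418. 188. 431. 208.]
47.35
```

View pics/j1.png

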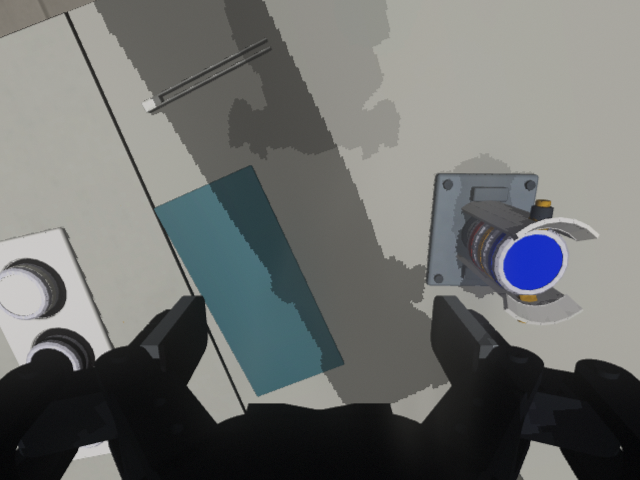

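View pics/j2.png

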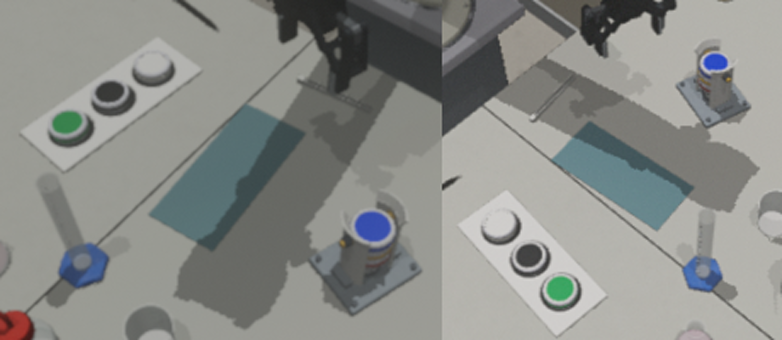

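The mat is empty, blue is on top of the full stack at the catch height, and green is seated in the tray. Black, white and the vial are where they started, and the arm is clear of everything.

```bash
python3 -c "
from bench import manip
print(manip.job_done(), manip.get_state()['time_s'])"
```

```text
the job is handed in; nothing more can be done
the job is handed in; nothing more can be done
```

The job is done and handed in at about 47 s on the robot's clock. I pulled green from the magazine and parked it on the mat. Then I pressed red into the magazine, set green in red's old tray seat, and loaded yellow and then blue on top, each pressed to about 3.5 mm below rest and released.

**Magazine:** after each release, the side camera saw the top face at the same spot as green's at the start, (364.4–364.5, 211.6) px. The top face therefore rests at 94 mm under the catches. The last pictures show blue on top with the yellow and red bands below it.

**Tray and surroundings:** green lies flat in its seat, within about 1–2 mm of the measured seat centre. The mat is empty, black, white and the vial have not visibly moved, and the gripper was open and clear.

**Disagreements:** in the last scene picture the network put "white" on the magazine rim. The side view (score 0.95) and the pictures themselves show white still in its seat. The vertical force dipped to about −7 N just before red seated, which I took to be the catches snapping over its chamfer. Yellow and blue showed nothing like it (at most −2.3 N).

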